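# Snap the lid onto a new sharps bin

## Task

Put the new sharps bin by the microtome into service: set the red lid squarely on the yellow base and press its two long edges down, one after the other, until each clicks over its lugs. Feel for the click and ease off at once; the plastic must not be overloaded. The lid must end fully home and level all round; leave the old tub, the wash bottle and the timer where they stand.

Things in the scene. Friction and masses are not known exactly. Their poses are not given: they have to be found in the camera images.
- sharps_base: Base of the new sharps bin: open yellow box, 92 (x) x 116 (y) mm, wall 3 mm, rim 100 mm above the bench, fixed in a low white holder screwed to the bench. Origin: centre of the underside, on the bench; z up. Four springy lugs stand 3.7 mm out of the long walls (x -46 and +46 mm) at y -38 and +38 mm, tips 12 mm under the rim; the lid's inner bead must snap over all four.
- sharps_lid: Red lid, loose, 0.09 to 0.12 kg, 103 (x) x 127 (y) x 43.5 mm. Origin: centre of the skirt's lower edge, z up; top face at z 19 mm. Blade chute in the middle: upright collar 32 (x) x 64 (y) mm, z 19 to 43.5, to grip across x. Folded flap at x -14 to 14, y 33 to 61, top z 22 mm. Fits either way round, 1.2 mm play a side. Origin about 90 mm above the base's when laid on the lugs, 84 mm when home.
- lid_edge_1: Long side of the lid's top face, part of the lid, 35 x 126 mm. Origin: its ribbed thumb mark at the middle of the edge (lid frame x -38, y 0, z 19 mm), the place to press straight down. Resistance grows to 10 to 18 N over some 4 mm, gives way as the edge clicks in the last 4 mm, then the lid is on its hard stop; let go too early, it springs back. 103 mm above the base's origin when home, 109 mm unclicked.
- lid_edge_2: The opposite long side of the lid's top face, thumb mark at lid frame x +38, y 0, z 19 mm; same behaviour. The two edges click separately: while only one is home, the other thumb mark stands about 7 mm above its home height. More than 30 N from the fingers overloads an edge.
- corner_a (a point): Point on the lid's top face near a corner (lid frame x -38, y +38, z 19 mm), right above a lug when the lid is on; 103 mm above the base's origin when home.
- corner_b (a point): Point on the lid's top face near a corner (lid frame x -38, y -38, z 19 mm), right above a lug when the lid is on; 103 mm above the base's origin when home.
- corner_c (a point): Point on the lid's top face near a corner (lid frame x +38, y +38, z 19 mm), right above a lug when the lid is on; 103 mm above the base's origin when home.
- corner_d (a point): Point on the lid's top face near a corner (lid frame x +38, y -38, z 19 mm), right above a lug when the lid is on; 103 mm above the base's origin when home.
- old_tub: bystander: small old yellow sharps tub with red top, 68 x 68 x 94 mm, origin under its centre
- wash_bottle: bystander: white wash bottle with red cap and bent jet, 67 x 81 x 176 mm, origin under its centre
- timer: bystander: red bench timer lying flat, 78 x 62 x 17 mm, origin under its centre

How it is judged:
On the way:
1. one long edge of the lid has been clicked home while the other still stands up (horizontal distance between sharps_lid and sharps_base below 0.004 m and ((z of lid_edge_1 in the frame of sharps_base below 0.105 m and z of lid_edge_2 in the frame of sharps_base above 0.107 m) or (z of lid_edge_2 in the frame of sharps_base below 0.105 m and z of lid_edge_1 in the frame of sharps_base above 0.107 m))), for 0.2 s.
At the end, for the whole second after the job is handed in: all four corner points of the lid are less than 2 mm above their fully home height (103 mm over the base's origin), the lid is right way up and level within 0.05 rad, centred on the base within 4 mm, released and at rest (angle between sharps_lid's own z axis and vertical below 0.05 rad and z of each of corner_a, corner_b, corner_c, corner_d in the frame of sharps_base below 0.105 m and horizontal distance between sharps_lid and sharps_base below 0.004 m and linear speed of sharps_lid below 0.01 m/s); the robot touches nothing.
It fails at once if the fingers press on a long edge of the lid with more than 30 N (contact force between the fingers and lid_edge_1 above 30 N or contact force between the fingers and lid_edge_2 above 30 N).
It fails at once if the old tub is shifted by more than 30 mm (distance of old_tub from where it was at the start of the episode above 0.03 m).
It fails at once if the wash bottle is shifted by more than 30 mm (distance of wash_bottle from where it was at the start of the episode above 0.03 m).
It fails at once if the timer is shifted by more than 30 mm (distance of timer from where it was at the start of the episode above 0.03 m).
It also fails if it takes over 64 s, if anything falls off the work surface, if the arm or the gripper's body presses on something with over 40 N, if the wrist force passes 120 N, or if a joint passes its speed limit or range.

## Robot

A 6-joint arm with a two-finger parallel gripper is mounted at the origin on a cart in front of the work surface, level with it; the furniture and walls round the work are solid. World frame = base frame: x ahead of the robot, y to its left, z up, the work surface at z = 0. Lengths are in m, angles in rad, forces in N, time in s.
With the tool pointing down it reaches from about 0.325 to 0.775 m from the base axis. Payload 5.5 kg.
Tool frame: the origin (TCP) lies at the very end of the fingers, on their centre line; the grasp point (between the pads) lies 19 mm behind it; z points along the fingers, x is the direction in which the jaws open and shut, and the axes are right-handed (so a half turn about z gives the same grasp; the last joint's range is limited). The gripper opens to 88 mm and grips with 3 to 60 N. Pads are 20 mm wide; open, the fingers measure 115 mm over their backs; the gripper's body (75 mm by 178 mm) begins 61 mm behind the grasp point.
Start: joints at [1.188, 0.091, 1.231, -0, 1.82, -0.057], TCP at [0.192, 0.568, 0.184] pointing down, gripper open.
Joint ranges: [-2.87, 2.87], [-0.86, 2.18], [0.17, 2.46], [-1.51, 4.65], [0.06, 2.69], [-2.65, 2.65]. Speed limits (rad/s): [2.57, 2.57, 3.01, 3.14, 3.14, 3.14].

## Interface

Orientations are given as a rotation vector (axis times angle).
In Python, from plant import arm gives the robot as it stands.
- The arm moves only by the shell command python3 -m inch 'ROWS' [FORCE]. ROWS is JSON, a list of rows, each a list of 3 entries, a list of its own where there are three numbers: the turn, a rotation vector about the tool's x, y, z in degrees, then the shift along the tool's x, y, z in m, then the closure in counts, from 0 (fully open) to 255 (shut). In form: [[[wx, wy, wz], [dx, dy, dz], gripper], ...]. A call has exactly 10 rows; each row is the pose to reach, as a shift and turn from the pose commanded when the call began, along the tool's axes at that moment; what a row does not reach only later rows make up. A row lasts 1/8 s, in which the tool goes at most 62.5 mm and 10.7 degrees, less where a joint would pass 70% of its speed; a pose out of reach is approached as far as the arm can. A call with a gripper value outside its range is refused whole. The fingers move at their own pace and stop on an object; FORCE is the grip in N (left out, the last holds). Time passes only in rows, so rows that repeat a pose let the fingers close, or fill a call up. It gives the time, the measured TCP pose, the force and the opening at its end, in the units of the state.
- arm.get_obs(): the state, without advancing time (a new reading comes with each control period).
- arm.grab_frame(name): name is "side" or "top"; returns a dict with "frame" (420x560x3 uint8, red, green, blue), "z_map" (420x560 float32, m along the optical axis (not along the pixel's ray), 0 where there is no reading), "fx", "fy", "cx", "cy" (pixels), "k1" (the pictures are not rectified: a ray, as slopes to the right and down, at radius r is drawn at 1 + k1 r^2 times it, then the intrinsics apply), "rvec" (rotation vector, rad) and "tvec" (3), from world to camera coordinates, as OpenCV has them. Camera axes: x right, y down, z forward; pixel columns grow to the right and rows downward; lengths in m; the calibration is good to about 2 mm. A picture is of the moment at which its call begins.
- arm.sign_off(): hands the job in, once; it reports no verdict.
The state is a dict: "t": time; "q": joint angles; "qvel": joint speeds; "joint_efforts": joint torques, N m; "ee_pos": TCP position; "ee_rot": TCP orientation; "wrist_force": force on the tool from outside, world axes, zero at the start; "wrist_torque": the same for the moment, N m; "finger_gap": finger opening in m.
Only numpy, scipy, OpenCV 4.12 (cv2) and the standard library are available. Lean on these libraries where they do the work, as an engineer would, in place of code of your own. Each camera call takes 0.05 s, during which the arm holds its last target.

## Working session

There is one attempt and no reset: what is moved stays moved. The work goes in short steps, Python scripts to look and compute and a shell command to move; the robot and the scene stay as the last step left them, time stands still between calls to the robot, and variables do not carry over. Pictures are saved under pics/ and viewed, and the job is handed in when it is done.

```bash
mkdir -p pics; ls; cat > h.py <<'E'
import numpy as np, cv2, pickle
from plant import arm
from scipy.spatial.transform import Rotation as R
def grab(name, fn=None):
    f=arm.grab_frame(name)
    pickle.dump(f,open(f'{name}.pkl','wb'))
    if fn: cv2.imwrite('pics/'+fn, f['frame'][:,:,::-1])
    return f
def load(name): return pickle.load(open(f'{name}.pkl','rb'))
def slopes(f,uv):
    uv=np.atleast_2d(uv).astype(float)
    d=np.c_[(uv[:,0]-f['cx'])/f['fx'],(uv[:,1]-f['cy'])/f['fy']]
    s=d.copy()
    for _ in range(20): s=d/(1+f['k1']*(s**2).sum(1,keepdims=True))
    return s
def cam(f):
    Rm=cv2.Rodrigues(np.array(f['rvec'],float))[0]; return Rm,np.array(f['tvec'],float).ravel()
def onplane(f,uv,z):
    Rm,t=cam(f); s=slopes(f,uv); d=np.c_[s,np.ones(len(s))]@Rm; o=-Rm.T@t
    k=(z-o[2])/d[:,2]; return o+d*k[:,None]
def cloud(f):
    h,w=f['z_map'].shape; v,u=np.mgrid[:h,:w]
    Rm,t=cam(f); s=slopes(f,np.c_[u.ravel(),v.ravel()]); z=f['z_map'].ravel()
    P=(np.c_[s,np.ones(len(s))]*z[:,None]-t)@Rm
    P[z<=0]=np.nan
    return P.reshape(h,w,3)
E
python3 - <<'E'
from h import *
for n in('side','top'):
    f=grab(n,n+'0.png'); Rm,t=cam(f); print(n,-Rm.T@t,Rm[2],f['fx'],f['k1'])
print(arm.get_obs())
E
```

```text
pics
side [ 0.38541586 -1.11747335  0.57595327] [ 0.15677353  0.85627303 -0.49215705] 453.20966408637616 -0.07637585623763112
top [ 0.45367177 -0.21906243  1.30728169] [ 0.07537955 -0.01106582 -0.99709351] 468.074111801648 -0.0769172394060383
{'t': 0.1, 'q': array([ 1.18831961e+00,  9.17959053e-02,  1.23175820e+00, -4.07807360e-05,
        1.81978974e+00, -5.67301476e-02]), 'qvel': array([ 5.95414742e-06, -4.11431736e-03, -2.61478737e-04,  3.20684165e-04,
       -1.10117771e-03,  2.71301925e-03]), 'joint_efforts': array([ 2.39413523e-03, -4.47857308e+01, -4.07568276e+01,  6.99915178e-02,
        2.84238771e-02, -1.00355637e-04]), 'ee_pos': array([0.19192011, 0.56813034, 0.18331672]), 'ee_rot': array([ 2.55147628e+00,  1.83124565e+00, -2.28810271e-03]), 'wrist_force': array([ 0.08653822,  0.27364547, -0.1562166 ]), 'wrist_torque': array([-0.03557009,  0.03962374, -0.05252805]), 'finger_gap': 0.08778864093949328}
```

View pics/side0.png

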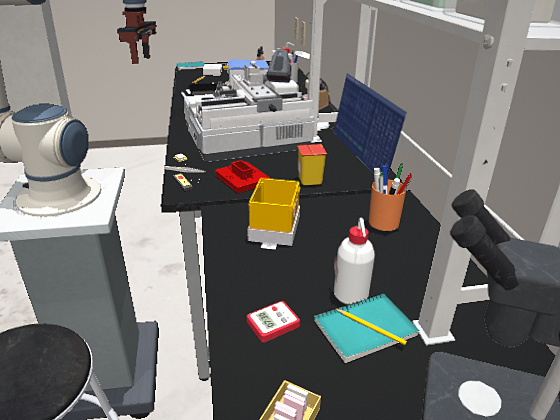

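View pics/top0.png

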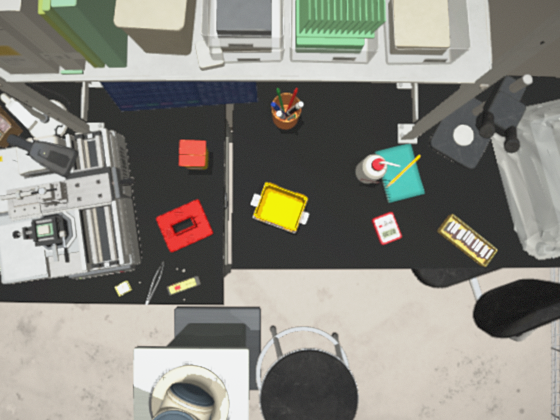

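The side view shows the red lid at about (243,175), the yellow base at (275,208), the tub at (312,165), the wash bottle at (354,265) and the timer at (273,320). In the top view the lid is at (185,225), the base at (280,208), the tub at (193,153), the bottle at (372,168) and the timer at (387,228). Next I'll measure them.

```bash
cat > m.py <<'E'
from h import *
f=load('top'); P=cloud(f); hsv=cv2.cvtColor(f['frame'],cv2.COLOR_RGB2HSV); H,S,V=cv2.split(hsv)
red=((H<8)|(H>172))&(S>140)&(V>60); yel=(H>20)&(H<35)&(S>140)&(V>80)
def roi(m,u0,u1,v0,v1):
    o=np.zeros_like(m); o[v0:v1,u0:u1]=m[v0:v1,u0:u1]; return o.astype(np.uint8)
for nm,m in (('lid',roi(red,145,225,185,265)),('base',roi(yel,240,320,170,245)),('tub',roi(red,170,220,130,175))):
    m=cv2.morphologyEx(m,cv2.MORPH_OPEN,np.ones((3,3),np.uint8))
    c=max(cv2.findContours(m,cv2.RETR_EXTERNAL,cv2.CHAIN_APPROX_NONE)[0],key=cv2.contourArea)[:,0]
    q=P[m>0]; print(nm,len(q),'z pct',np.nanpercentile(q[:,2],[2,25,50,75,90,98]).round(4))
    for z in {'lid':(0.019,),'base':(0.1,),'tub':(0.094,)}[nm]:
        w=onplane(f,c,z)[:,:2]
        (cx,cy),(a,b),th=cv2.minAreaRect((w*1000).astype(np.float32)); print(' rect mm',cx,cy,a,b,th)
        print(cv2.boxPoints(((cx,cy),(a,b),th)).round(1).tolist())
    q=q[np.isfinite(q[:,2])]
    if nm!='tub':
      hi=q[q[:,2]>({'lid':0.035,'base':0.09}[nm])]; 
      print(' high pts',len(hi)); 
      if len(hi)>5: print(cv2.minAreaRect((hi[:,:2]*1000).astype(np.float32)), hi[:,2].mean())
print('bench z near lid',P[255:262,150:160,2].mean(),P[230:240,245:255,2].mean(),P[180:190,240:250,2].mean())
print('rail', P[150:260:15,220:236,2].round(3).tolist())
E
python3 m.py
python3 - <<'E'
from h import *
f=load('top'); im=f['frame'][130:280,130:330,::-1]; cv2.imwrite('pics/top0z.png',cv2.resize(im,None,fx=4,fy=4,interpolation=cv2.INTER_CUBIC))
f=load('side'); im=f['frame'][120:260,160:360,::-1]; cv2.imwrite('pics/side0z.png',cv2.resize(im,None,fx=4,fy=4,interpolation=cv2.INTER_CUBIC))
E
```

```text
lid 1745 z pct [-0.0013  0.0176  0.0199  0.0221  0.0255  0.0452]
 rect mm 491.7548522949219 19.047775268554688 109.0247573852539 132.39112854003906 24.28203010559082
[[414.79998779296875, 57.0], [469.29998779296875, -63.70000076293945], [568.7000122070312, -18.899999618530273], [514.2000122070312, 101.80000305175781]]
 high pts 108
((491.91363525390625, 19.362932205200195), (33.76255416870117, 63.51517105102539), 25.900760650634766) 0.04404161911536512
base 1693 z pct [0.0002 0.0072 0.0096 0.0269 0.0964 0.102 ]
 rect mm 540.4736328125 -244.25637817382812 120.3738784790039 98.74849700927734 70.00582885742188
[[473.5, -283.8999938964844], [566.2999877929688, -317.70001220703125], [607.5, -204.60000610351562], [514.7000122070312, -170.8000030517578]]
 high pts 238
((540.0466918945312, -244.00860595703125), (115.83707427978516, 97.68579864501953), 70.1883316040039) 0.09834505851107983
tub 680 z pct [0.0009 0.0933 0.095  0.0966 0.0982 0.1003]
 rect mm 681.4209594726562 -12.350425720214844 71.94913482666016 68.62213134765625 1.0135167837142944
[[644.7999877929688, 21.299999237060547], [646
[... 441 characters left out ...]
, -0.005, -0.027, -0.605, -0.605, -0.615, -0.739, -0.749, -0.746, nan, 0.002, -0.0, 0.001], [-0.001, -0.002, 0.001, 0.003, 0.001, -0.397, -0.536, -0.605, -0.627, -0.736, -0.739, -0.742, -0.003, -0.004, -0.002, -0.001], [0.0, 0.002, -0.001, -0.004, -0.003, -0.61, -0.6, -0.601, -0.629, -0.74, -0.739, -0.738, -0.002, 0.002, 0.002, -0.002], [0.001, -0.003, -0.004, 0.002, -0.007, -0.593, -0.601, -0.597, -0.746, -0.734, -0.736, -0.0, 0.004, -0.002, 0.002, -0.002], [0.002, -0.001, -0.001, -0.0, -0.009, -0.599, -0.596, -0.601, -0.728, -0.737, -0.747, 0.003, 0.002, 0.004, 0.002, 0.0], [0.004, 0.003, -0.001, -0.001, -0.02, -0.6, -0.6, -0.606, -0.739, -0.743, -0.733, 0.0, -0.002, 0.002, 0.001, -0.001]]
```

View pics/top0z.png

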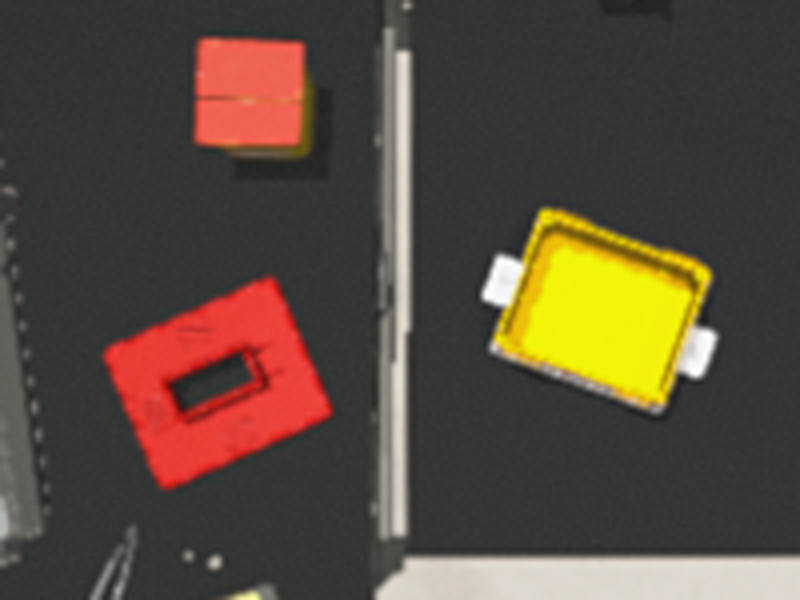

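View pics/side0z.png

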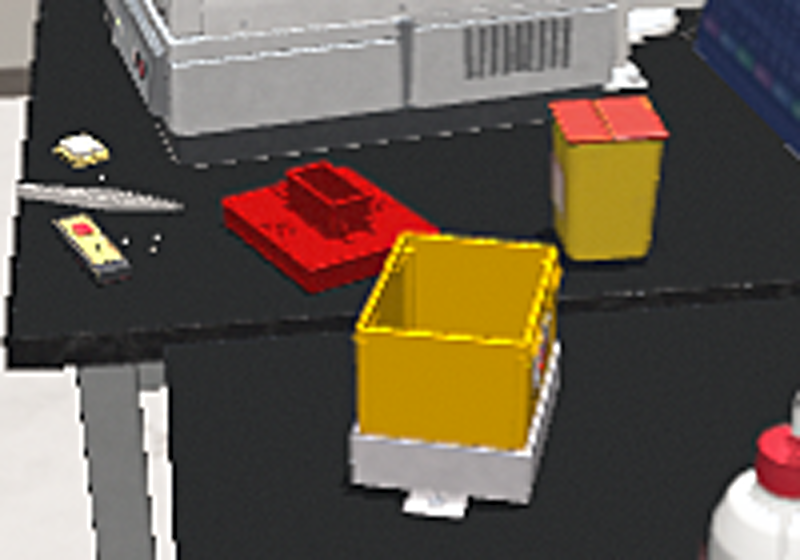

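```bash
cat > mv.py <<'E'
from h import *
def rel(target, heading_deg):
    """shift in current measured tool axes + z turn for tool-down target with tool x heading"""
    o=arm.get_obs(); p=np.array(o['ee_pos']); Rt=R.from_rotvec(o['ee_rot'])
    a=np.radians(heading_deg); Rg=R.from_matrix(np.c_[[np.cos(a),np.sin(a),0],[np.sin(a),-np.cos(a),0],[0,0,-1]])
    w=(Rt.inv()*Rg).as_rotvec(degrees=True)
    x=Rt.as_matrix()[:,0]
    print('t',o['t'],'p',p.round(4),'heading',np.degrees(np.arctan2(x[1],x[0])).round(2),'zaxis',Rt.as_matrix()[:,2].round(4),'F',np.round(o['wrist_force'],2))
    print('  shift mm',(Rt.inv().apply(np.array(target)-p)*1000).round(2),'turn',w.round(2))
E
python3 - <<'E'
from mv import *
A=np.concatenate([cloud(load(n)).reshape(-1,3) for n in('top','side')])
A=A[np.isfinite(A[:,2])]
# height grid
for x0 in np.arange(.15,.75,.05):
    print('%.2f'%x0,[ (lambda s: round(float(np.percentile(s,99)),2) if len(s)>3 else None)(A[(A[:,0]>=x0)&(A[:,0]<x0+.05)&(A[:,1]>=y0)&(A[:,1]<y0+.05)][:,2]) for y0 in np.arange(.6,-.05,-.05)])
rel((.492,.0194,.25),24.8)
E
```

```text
0.15 [0.32, 0.42, 0.43, 0.35, -0.73, -0.73, -0.73, -0.73, -0.73, -0.01, 0.0, 0.0, 0.0]
0.20 [0.35, 0.42, 0.43, 0.32, -0.73, -0.73, -0.73, -0.74, -0.73, -0.73, -0.73, -0.73, -0.73]
0.25 [0.33, 0.0, 0.01, 0.01, 0.01, 0.01, 0.01, 0.01, 0.01, 0.01, 0.01, 0.01, 0.01]
0.30 [0.0, 0.0, 0.01, 0.11, 0.11, 0.11, 0.01, 0.08, 0.01, 0.02, 0.01, 0.01, 0.02]
0.35 [0.07, None, 0.02, 0.12, 0.12, 0.12, 0.14, 0.16, 0.17, 0.16, 0.16, 0.01, 0.01]
0.40 [None, None, None, 0.12, 0.12, 0.18, 0.16, 0.17, 0.17, 0.17, 0.17, 0.02, 0.02]
0.45 [None, None, None, 0.12, 0.2, 0.19, 0.18, 0.17, 0.17, 0.17, 0.16, 0.04, 0.05]
0.50 [None, None, 0.12, 0.12, 0.22, 0.22, 0.25, 0.25, 0.2, 0.2, 0.13, 0.03, 0.05]
0.55 [None, None, None, 0.12, 0.22, 0.23, 0.27, 0.27, 0.2, 0.2, 0.19, 0.01, 0.02]
0.60 [None, None, None, 0.12, 0.18, 0.19, 0.3, 0.3, 0.26, 0.2, 0.17, 0.01, 0.1]
0.65 [None, None, None, 0.12, 0.23, 0.24, 0.3, 0.3, 0.25, 0.17, 0.01, 0.01, 0.1]
0.70 [None, 0.01, 0.06, 0.01, 0.17, 0.28, 0.43, 0.5, 0.56, 0.5, 0.5, 0.5, 0.5]
t 0.1 p [0.1919 0.5681 0.1833] heading 71.34 zaxis [-6.0e-04 -1.6e-03 -1.0e+00] F [ 0.09  0.27 -0.16]
  shift mm [-423.95  459.9   -65.97] turn [4.000e-02 1.000e-01 4.654e+01]
```

```bash
python3 -m inch '[[[0,0,0],[0,0,-0.06],0],[[0,0,0],[0,0,-0.11],0],[[0,0,10],[-0.042,0.046,-0.11],0],[[0,0,20],[-0.084,0.092,-0.11],0],[[0,0,30],[-0.126,0.138,-0.11],0],[[0,0,40],[-0.168,0.184,-0.11],0],[[0,0,46.5],[-0.21,0.23,-0.11],0],[[0,0,46.5],[-0.252,0.276,-0.11],0],[[0,0,46.5],[-0.294,0.322,-0.11],0],[[0,0,46.5],[-0.336,0.368,-0.11],0]]' 20
python3 - <<'E'
from mv import *
A=np.concatenate([cloud(load(n)).reshape(-1,3) for n in('top','side')])
A=A[np.isfinite(A[:,2])]
for x0 in np.arange(.38,.62,.02):
    s=A[(A[:,0]>x0)&(A[:,0]<x0+.02)&(A[:,2]>.03)&(A[:,2]<.4)&(A[:,1]>.07)]; print(round(x0,2),np.percentile(s[:,1],[0,2,10]).round(3) if len(s) else None)
rel((.492,.0194,.12),25)
rel((.492,.0194,.29),25)
E
```

```text
t: 1.35
ee_pos: [0.4336, 0.1304, 0.294]
ee_rot: [-3.068, -0.676, 0.0]
wrist_force: [0.5, 0.4, -0.1]
finger_gap: 0.0878
0.38 [0.126 0.133 0.139]
0.4 [0.128 0.134 0.138]
0.42 [0.132 0.136 0.14 ]
0.44 [0.136 0.14  0.144]
0.46 [0.137 0.144 0.147]
0.48 [0.141 0.147 0.15 ]
0.5 [0.146 0.15  0.154]
0.52 [0.147 0.153 0.157]
0.54 [0.141 0.148 0.159]
0.56 [0.142 0.148 0.16 ]
0.58 [0.111 0.121 0.151]
0.6 [0.118 0.153 0.164]
t 1.35 p [0.4336 0.1304 0.294 ] heading 24.84 zaxis [-1.e-04  1.e-04 -1.e+00] F [ 0.48  0.36 -0.12]
  shift mm [  6.32 125.29 174.03] turn [-0.01  0.   -0.16]
t 1.35 p [0.4336 0.1304 0.294 ] heading 24.84 zaxis [-1.e-04  1.e-04 -1.e+00] F [ 0.48  0.36 -0.12]
  shift mm [  6.31 125.27   4.03] turn [-0.01  0.   -0.16]
```

```bash
python3 -m inch '[[[0,0,0],[0.003,0.06,0.02],0],[[0,0,0],[0.006,0.11,0.04],0],[[0,0,0],[0.0063,0.1253,0.08],0],[[0,0,0],[0.0063,0.1253,0.12],0],[[0,0,0],[0.0063,0.1253,0.16],0],[[0,0,0],[0.0063,0.1253,0.19],0],[[0,0,0],[0.0063,0.1253,0.21],0],[[0,0,0],[0.0063,0.1253,0.224],0],[[0,0,0],[0.0063,0.1253,0.224],0],[[0,0,0],[0.0063,0.1253,0.224],0]]'
python3 - <<'E'
from mv import *
rel((.492,.0194,.0225),25)
grab('side','side1.png'); f=load('side'); im=f['frame'][60:260,160:360,::-1]; cv2.imwrite('pics/side1z.png',cv2.resize(im,None,fx=3,fy=3,interpolation=cv2.INTER_CUBIC))
E
```

```text
t: 2.6
ee_pos: [0.4922, 0.0213, 0.0716]
ee_rot: [3.068, 0.676, 0.003]
wrist_force: [1.0, -0.2, 0.1]
finger_gap: 0.0879
t 2.6 p [0.4922 0.0213 0.0716] heading 24.84 zaxis [ 1.9e-03 -1.0e-04 -1.0e+00] F [ 1.   -0.22  0.09]
  shift mm [-1.04  1.59 49.09] turn [ 0.05 -0.1  -0.16]
```

View pics/side1z.png

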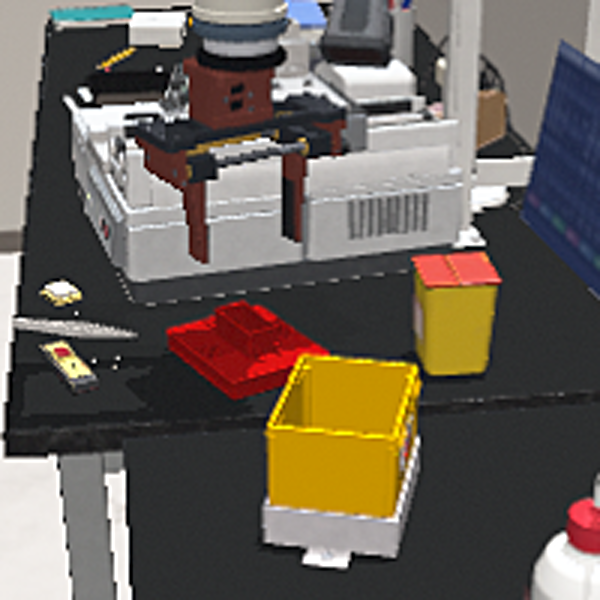

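The fingers straddle the collar: the tips are at zoomed (200,255) and (292,238), with the collar at (248,322). Going down and gripping.

```bash
python3 -m inch '[[[0,0,0],[-0.001,0.0015,0.02],0],[[0,0,0],[-0.001,0.0015,0.037],0],[[0,0,0],[-0.001,0.0015,0.045],0],[[0,0,0],[-0.001,0.0015,0.0485],0],[[0,0,0],[-0.001,0.0015,0.0485],80],[[0,0,0],[-0.001,0.0015,0.0485],180],[[0,0,0],[-0.001,0.0015,0.0485],255],[[0,0,0],[-0.001,0.0015,0.0485],255],[[0,0,0],[-0.001,0.0015,0.0485],255],[[0,0,0],[-0.001,0.0015,0.0485],255]]' 25
python3 - <<'E'
from mv import *
rel((.492,.0194,.0225),25)
E
```

```text
t: 3.9
ee_pos: [0.4912, 0.0195, 0.0219]
ee_rot: [3.068, 0.676, 0.0]
wrist_force: [0.1, -0.5, -0.6]
finger_gap: 0.0316
t 3.9 p [0.4912 0.0195 0.0219] heading 24.84 zaxis [ 1.e-04 -0.e+00 -1.e+00] F [ 0.07 -0.52 -0.56]
  shift mm [ 0.66  0.42 -0.62] turn [ 0.   -0.   -0.16]
```

```bash
python3 -m inch '[[[0,0,0],[0,0,-0.03],255],[[0,0,0],[0,0,-0.08],255],[[0,0,0],[0,0,-0.13],255],[[0,0,7],[-0.01,0.039,-0.16],255],[[0,0,15],[-0.022,0.087,-0.16],255],[[0,0,23],[-0.034,0.134,-0.16],255],[[0,0,31],[-0.046,0.18,-0.16],255],[[0,0,39],[-0.058,0.227,-0.16],255],[[0,0,44.8],[-0.0664,0.255,-0.16],255],[[0,0,44.8],[-0.0664,0.2596,-0.16],255]]'
python3 -m inch '[[[0,0,0],[0,0,0],255],[[0,0,0],[0,0,0],255],[[0,0,0],[0,0,0],255],[[0,0,0],[0,0,0],255],[[0,0,0],[0,0,0],255],[[0,0,0],[0,0,0],255],[[0,0,0],[0,0,0],255],[[0,0,0],[0,0,0],255],[[0,0,0],[0,0,0],255],[[0,0,0],[0,0,0],255]]'
python3 - <<'E'
from mv import *
rel((.540,-.244,.18),-20)
for n in('side','top'):
    f=grab(n)
    im=f['frame'][60:260,180:380,::-1] if n=='side' else f['frame'][120:280,200:360,::-1]
    cv2.imwrite(f'pics/{n}2z.png',cv2.resize(im,None,fx=3,fy=3,interpolation=cv2.INTER_CUBIC))
E
```

```text
t: 5.15
ee_pos: [0.5397, -0.2457, 0.181]
ee_rot: [-3.093, 0.548, 0.002]
wrist_force: [-1.2, 0.8, 1.2]
finger_gap: 0.0007
t: 6.4
ee_pos: [0.54, -0.244, 0.1818]
ee_rot: [3.094, -0.545, 0.0]
wrist_force: [0.5, -0.3, 0.3]
finger_gap: 0.0006
t 6.4 p [ 0.54   -0.244   0.1818] heading -19.97 zaxis [ 0. -0. -1.] F [ 0.53 -0.33  0.26]
  shift mm [ 0.01 -0.03  1.85] turn [ 0.   -0.    0.03]
```

View pics/side2z.png

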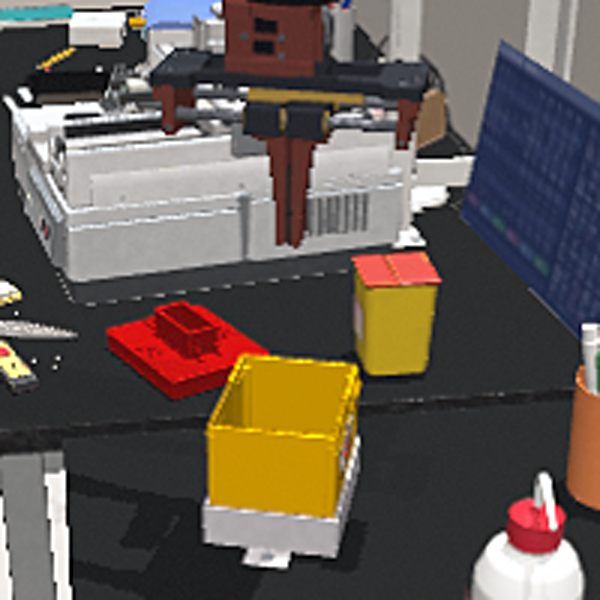

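View pics/top2z.png

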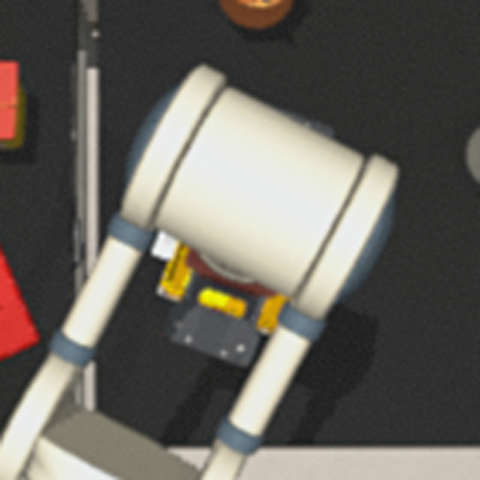

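The lid wasn't lifted: the fingers are shut (0.6 mm) at zoomed (290,200) and the lid is still on the bench at (185,345). The fingers were probably still closing when the lift began. I'll re-measure the lid now.

```bash
cat > lid.py <<'E'
from h import *
f=load('top'); P=cloud(f); H,S,V=cv2.split(cv2.cvtColor(f['frame'],cv2.COLOR_RGB2HSV))
red=((H<8)|(H>172))&(S>120)&(V>60); m=np.zeros(red.shape,np.uint8); m[180:270,140:226]=red[180:270,140:226]
c=max(cv2.findContours(m,cv2.RETR_EXTERNAL,cv2.CHAIN_APPROX_NONE)[0],key=cv2.contourArea)[:,0]
w=onplane(f,c,.019)[:,:2]; print('outline',cv2.minAreaRect((w*1000).astype(np.float32)))
q=P[180:270,140:226].reshape(-1,3); q=q[np.isfinite(q[:,2])]; hi=q[(q[:,2]>.035)&(q[:,2]<.06)]
print('collar',len(hi),cv2.minAreaRect((hi[:,:2]*1000).astype(np.float32)),hi.mean(0))
mm=P[...,2]>0.012; mm&=m.astype(bool); q=P[mm]; print('z>12 rect',cv2.minAreaRect((q[:,:2]*1000).astype(np.float32)))
E
python3 lid.py; python3 - <<'E'
from h import *
f=load('top'); im=f['frame'][180:280,140:240,::-1]; cv2.imwrite('pics/lid2z.png',cv2.resize(im,None,fx=6,fy=6,interpolation=cv2.INTER_CUBIC))
E
```

```text
outline ((492.1886901855469, 19.026458740234375), (109.8743667602539, 133.50491333007812), 24.35369873046875)
collar 107 ((491.37921142578125, 18.948055267333984), (33.62910079956055, 63.69191360473633), 25.97875213623047) [0.49186746 0.01907679 0.04451878]
z>12 rect ((491.6689453125, 19.674034118652344), (104.66944122314453, 128.70948791503906), 24.947002410888672)
```

View pics/lid2z.png

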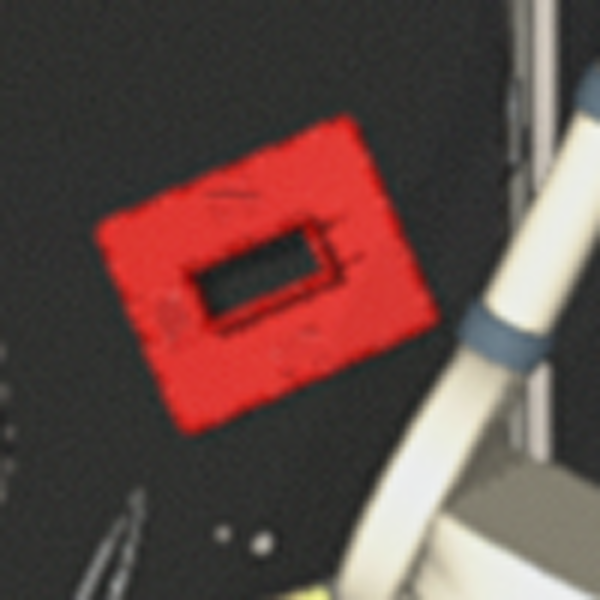

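```bash
python3 -m inch '[[[0,0,-9],[-0.026,-0.044,-0.01],0],[[0,0,-18],[-0.052,-0.088,-0.01],0],[[0,0,-27],[-0.078,-0.133,-0.01],0],[[0,0,-36],[-0.105,-0.18,0],0],[[0,0,-44.9],[-0.13,-0.22,0.02],0],[[0,0,-44.9],[-0.1356,-0.2311,0.05],0],[[0,0,-44.9],[-0.1356,-0.2311,0.08],0],[[0,0,-44.9],[-0.1356,-0.2311,0.1],0],[[0,0,-44.9],[-0.1356,-0.2311,0.11],0],[[0,0,-44.9],[-0.1356,-0.2311,0.11],0]]' 35
python3 - <<'E'
from mv import *
rel((.4915,.0195,.0222),24.9)
E
```

```text
t: 7.75
ee_pos: [0.4914, 0.0192, 0.0717]
ee_rot: [-3.068, -0.677, 0.001]
wrist_force: [-0.7, 0.9, 0.2]
finger_gap: 0.0877
t 7.75 p [0.4914 0.0192 0.0717] heading 24.9 zaxis [-6.e-04  0.e+00 -1.e+00] F [-0.74  0.9   0.22]
  shift mm [ 0.26 -0.17 49.46] turn [-0.02  0.03 -0.  ]
```

```bash
python3 -m inch '[[[0,0,0],[0,0,0.025],0],[[0,0,0],[0,0,0.042],0],[[0,0,0],[0,0,0.0495],0],[[0,0,0],[0,0,0.0495],120],[[0,0,0],[0,0,0.0495],255],[[0,0,0],[0,0,0.0495],255],[[0,0,0],[0,0,0.0495],255],[[0,0,0],[0,0,0.0495],255],[[0,0,0],[0,0,0.0495],255],[[0,0,0],[0,0,0.0495],255]]' 35
python3 -m inch '[[[0,0,0],[0,0,0],255],[[0,0,0],[0,0,0],255],[[0,0,0],[0,0,0],255],[[0,0,0],[0,0,0],255],[[0,0,0],[0,0,-0.003],255],[[0,0,0],[0,0,-0.006],255],[[0,0,0],[0,0,-0.012],255],[[0,0,0],[0,0,-0.02],255],[[0,0,0],[0,0,-0.03],255],[[0,0,0],[0,0,-0.03],255]]' 35
python3 - <<'E'
from mv import *
rel((.540,-.244,.18),-20)
f=grab('side'); im=f['frame'][60:260,160:360,::-1]
cv2.imwrite('pics/side3z.png',cv2.resize(im,None,fx=3,fy=3,interpolation=cv2.INTER_CUBIC))
E
```

```text
t: 9.0
ee_pos: [0.4914, 0.0195, 0.0223]
ee_rot: [-3.067, -0.678, 0.0]
wrist_force: [0.3, 1.6, -0.2]
finger_gap: 0.0213
t: 10.25
ee_pos: [0.4922, 0.0195, 0.0538]
ee_rot: [3.067, 0.678, 0.004]
wrist_force: [0.1, -0.0, -0.0]
finger_gap: 0.0001
t 10.25 p [0.4922 0.0195 0.0538] heading 24.93 zaxis [ 2.3e-03 -1.0e-04 -1.0e+00] F [ 0.13 -0.04 -0.01]
  shift mm [ -67.52  259.23 -126.06] turn [ 1.000e-02 -1.400e-01  4.493e+01]
```

View pics/side3z.png

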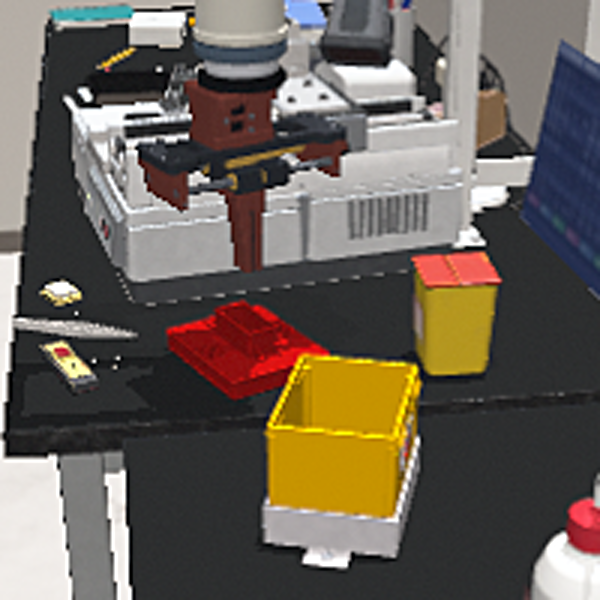

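```bash
python3 - <<'E'
from h import *
f=load('side'); Rm,t=cam(f)
def proj(p):
    c=Rm@np.array(p)+t; s=c[:2]/c[2]; s=s*(1+f['k1']*(s@s)); return np.array([f['fx']*s[0]+f['cx'],f['fy']*s[1]+f['cy']])
for p in [(.492,.0195,.0538),(.492,.0195,.0435),(.492,.0195,.1),(.54,-.244,.1)]: print(p,((proj(p)-[160,60])*3).round(0))
P=cloud(f)
for uv in [(248,240),(248,262),(248,310),(248,325),(290,355),(440,265)]:
    u,v=160+uv[0]//3,60+uv[1]//3; print(uv,P[v,u].round(4),f['z_map'][v,u])
E
```

```text
(0.492, 0.0195, 0.0538) [247. 305.]
(0.492, 0.0195, 0.0435) [248. 315.]
(0.492, 0.0195, 0.1) [246. 258.]
(0.54, -0.244, 0.1) [348. 391.]
(248, 240) [0.4912 0.0062 0.1227] 1.2018116
(248, 262) [0.491  0.0095 0.1013] 1.2151054
(248, 310) [0.4929 0.0438 0.0382] 1.2758752
(248, 325) [0.4923 0.0413 0.0239] 1.2806722
(290, 355) [ 0.5245 -0.0171  0.0189] 1.2382216
(440, 265) [ 0.6643 -0.0046  0.0938] 1.2339764
```

```bash
python3 - <<'E'
from h import *
f=load('side'); P=cloud(f); m=(abs(P[...,0]-.492)<.08)&(abs(P[...,1]-.0195)<.06)&(P[...,2]>.06)&(P[...,2]<.2)
q=P[m]; 
for z in np.arange(.07,.19,.01):
    s=q[(q[:,2]>z)&(q[:,2]<z+.01)]; print(round(z,2),len(s), s.min(0).round(3) if len(s) else '', s.max(0).round(3) if len(s) else '')
g=f['frame']; v,u=np.nonzero(m); print(u.min(),u.max(),v.max())
print([ (g[r,243].tolist(), P[r,243].round(3).tolist()) for r in range(140,166,2)])
E
```

```text
0.07 0  
0.08 0  
0.09 26 [0.481 0.003 0.092] [0.505 0.024 0.1  ]
0.1 34 [0.481 0.003 0.1  ] [0.505 0.024 0.11 ]
0.11 37 [0.479 0.003 0.11 ] [0.505 0.028 0.12 ]
0.12 35 [0.48  0.002 0.12 ] [0.506 0.029 0.13 ]
0.13 39 [0.477 0.002 0.13 ] [0.506 0.024 0.14 ]
0.14 42 [ 0.477 -0.002  0.14 ] [0.509 0.02  0.15 ]
0.15 49 [0.475 0.001 0.15 ] [0.509 0.025 0.16 ]
0.16 37 [ 0.467 -0.004  0.16 ] [0.517 0.016 0.17 ]
0.17 84 [ 0.412 -0.04   0.17 ] [0.572 0.077 0.18 ]
0.18 240 [ 0.412 -0.04   0.18 ] [0.571 0.075 0.19 ]
211 271 150
[([75, 42, 38], [0.494, 0.005, 0.123]), ([76, 42, 39], [0.494, 0.006, 0.117]), ([76, 41, 39], [0.493, 0.005, 0.111]), ([78, 43, 40], [0.493, 0.005, 0.106]), ([81, 44, 38], [0.493, 0.006, 0.1]), ([79, 43, 39], [0.493, 0.009, 0.093]), ([60, 62, 64], [0.507, 0.156, 0.023]), ([61, 62, 64], [0.507, 0.156, 0.016]), ([62, 62, 66], [0.507, 0.154, 0.01]), ([44, 46, 46], [0.508, 0.168, -0.003]), ([33, 45, 46], [0.506, 0.149, -0.001]), ([135, 15, 14], [0.496, 0.043, 0.042]), ([101, 16, 16], [0.495, 0.038, 0.038])]
```

The closed fingertips sit at about z = 0.092 by side-view depth, seen at zoomed (248,268), but the arm reports 0.054. So the reported height is about 38 mm too low, which also explains why the grip closed above the collar. I'll open, go partway down and re-check by camera.

```bash
python3 -m inch '[[[0,0,0],[-0.0007,0,0],0],[[0,0,0],[-0.0007,0,0],0],[[0,0,0],[-0.0007,0,0],0],[[0,0,0],[-0.0007,0,0],0],[[0,0,0],[-0.0007,0,0.01],0],[[0,0,0],[-0.0007,0,0.02],0],[[0,0,0],[-0.0007,0,0.03],0],[[0,0,0],[-0.0007,0,0.04],0],[[0,0,0],[-0.0007,0,0.044],0],[[0,0,0],[-0.0007,0,0.044],0]]' 35
python3 - <<'E'
from mv import *
rel((.4915,.0195,-.0158),24.9)
f=grab('side'); im=f['frame'][60:260,160:360,::-1]
cv2.imwrite('pics/side4z.png',cv2.resize(im,None,fx=3,fy=3,interpolation=cv2.INTER_CUBIC))
P=cloud(f); g=f['frame'].astype(int)
m=(abs(P[...,0]-.492)<.09)&(abs(P[...,1]-.0195)<.08)&(P[...,2]>.025)&(P[...,2]<.12)&(g[...,0]<100)
q=P[m]
for lo,hi in((.4,.47),(.51,.58)):
    s=q[(q[:,0]>lo)&(q[:,0]<hi)]; print(len(s),np.sort(s[:,2])[:6].round(4),s[s[:,2]<.08].min(0).round(3),s[s[:,2]<.08].max(0).round(3))
E
```

```text
t: 11.55
ee_pos: [0.4906, 0.0192, 0.008]
ee_rot: [-3.067, -0.678, 0.001]
wrist_force: [-0.7, -0.1, 0.3]
finger_gap: 0.0877
t 11.55 p [0.4906 0.0192 0.008 ] heading 24.93 zaxis [-6.e-04  0.e+00 -1.e+00] F [-0.7  -0.11  0.27]
  shift mm [ 0.96  0.15 23.77] turn [-0.02  0.03  0.03]
154 [0.0364 0.0392 0.0474 0.0475 0.0477 0.0479] [ 0.438 -0.017  0.036] [0.467 0.039 0.08 ]
183 [0.0462 0.0469 0.047  0.048  0.048  0.0486] [0.527 0.024 0.046] [0.543 0.048 0.08 ]
```

View pics/side4z.png

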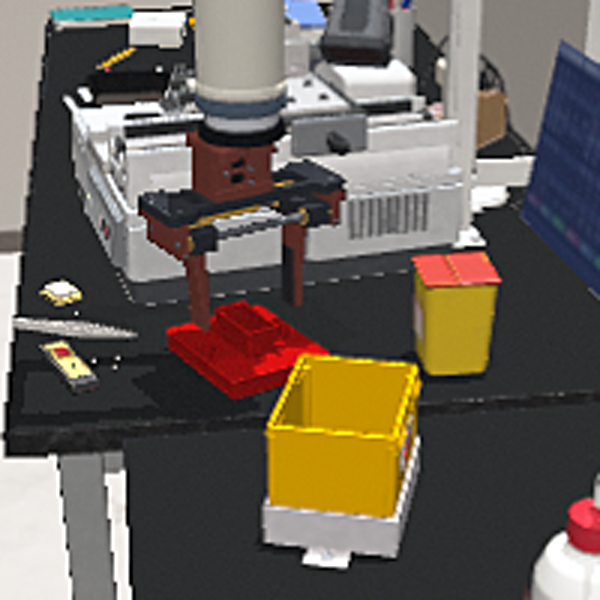

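Tips are now at zoomed (205,325) and (293,303), on either side of the collar, at about z = 0.047 by depth with 0.008 reported. The offset is confirmed at about 39 mm. Going down another 23.5 mm, then closing with time to settle.

```bash
python3 -m inch '[[[0,0,0],[0.0005,0,0.01],0],[[0,0,0],[0.0005,0,0.017],0],[[0,0,0],[0.0005,0,0.021],0],[[0,0,0],[0.0005,0,0.0235],0],[[0,0,0],[0.0005,0,0.0235],255],[[0,0,0],[0.0005,0,0.0235],255],[[0,0,0],[0.0005,0,0.0235],255],[[0,0,0],[0.0005,0,0.0235],255],[[0,0,0],[0.0005,0,0.0235],255],[[0,0,0],[0.0005,0,0.0235],255]]' 35
python3 -m inch '[[[0,0,0],[0,0,0],255],[[0,0,0],[0,0,0],255],[[0,0,0],[0,0,-0.002],255],[[0,0,0],[0,0,-0.004],255],[[0,0,0],[0,0,-0.008],255],[[0,0,0],[0,0,-0.014],255],[[0,0,0],[0,0,-0.02],255],[[0,0,0],[0,0,-0.03],255],[[0,0,0],[0,0,-0.03],255],[[0,0,0],[0,0,-0.03],255]]'
python3 - <<'E'
from mv import *
rel((.540,-.244,.14),-20)
for n in('side','top'):
    f=grab(n)
    im=f['frame'][60:260,160:360,::-1] if n=='side' else f['frame'][130:290,130:330,::-1]
    cv2.imwrite(f'pics/{n}5z.png',cv2.resize(im,None,fx=3,fy=3,interpolation=cv2.INTER_CUBIC))
E
```

```text
t: 12.85
ee_pos: [0.4912, 0.0194, -0.0152]
ee_rot: [3.067, 0.678, -0.0]
wrist_force: [-0.0, 0.8, -0.6]
finger_gap: 0.0315
t: 14.1
ee_pos: [0.4912, 0.0194, 0.0148]
ee_rot: [3.067, 0.678, 0.0]
wrist_force: [-0.0, -0.1, -0.9]
finger_gap: 0.0319
t 14.1 p [0.4912 0.0194 0.0148] heading 24.93 zaxis [ 1.e-04 -0.e+00 -1.e+00] F [-0.01 -0.08 -0.92]
  shift mm [ -66.82  259.43 -125.15] turn [ 0.   -0.   44.93]
```

View pics/side5z.png

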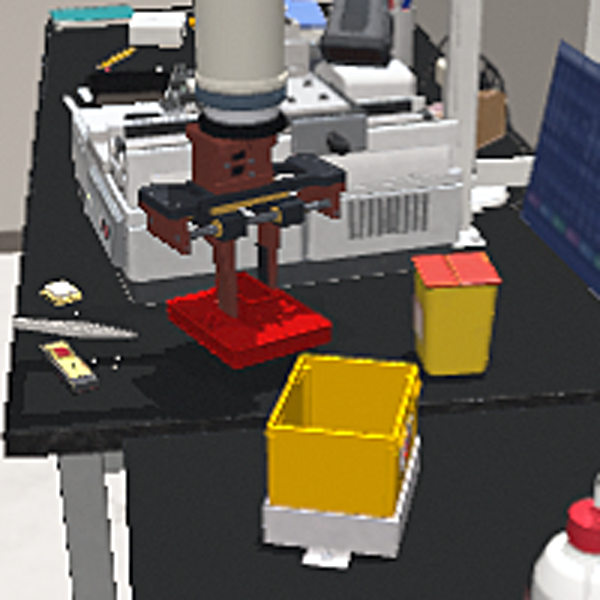

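View pics/top5z.png

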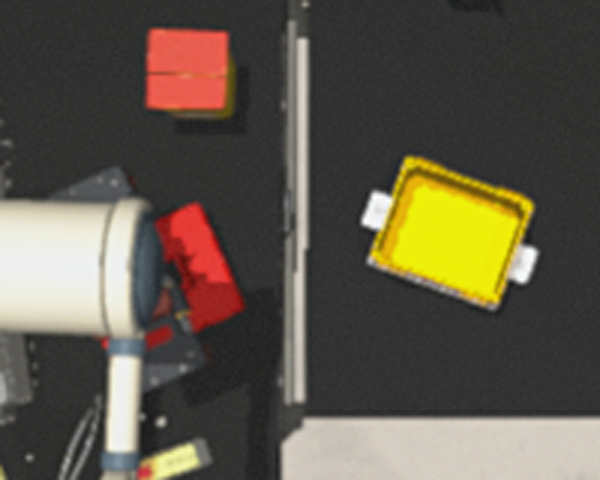

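```bash
python3 - <<'E'
from h import *
for n,r in(('top',(240,320,170,245)),('side',(235,310,170,245))):
    f=load(n); P=cloud(f); H,S,V=cv2.split(cv2.cvtColor(f['frame'],cv2.COLOR_RGB2HSV))
    m=(H>18)&(H<35)&(S>130)&(V>60); k=np.zeros(m.shape,bool); k[r[2]:r[3],r[0]:r[1]]=m[r[2]:r[3],r[0]:r[1]]
    for lo in(.088,.092,.095):
        q=P[k&(P[...,2]>lo)&(P[...,2]<.108)]
        print(n,lo,len(q),cv2.minAreaRect((q[:,:2]*1000).astype(np.float32)))
f=load('top'); im=f['frame'][165:255,235:325,::-1]; cv2.imwrite('pics/b.png',cv2.resize(im,None,fx=6.6,fy=6.6,interpolation=cv2.INTER_CUBIC))
# expected rim projections
Rm,t=cam(f)
def proj(p):
    c=Rm@np.array(p)+t; s=c[:2]/c[2]; s=s*(1+f['k1']*(s@s)); return np.array([f['fx']*s[0]+f['cx'],f['fy']*s[1]+f['cy']])
big=cv2.imread('pics/b.png')
a=np.radians(-20); c0=np.array([.540,-.244])
for hx,hy in((.046,.058),(.043,.055)):
    pts=[]
    for sx,sy in((1,1),(1,-1),(-1,-1),(-1,1)):
        x,y=sx*hx,sy*hy; w=c0+[x*np.cos(a)-y*np.sin(a),x*np.sin(a)+y*np.cos(a)]
        pts.append((proj((*w,.1))-[235,165]+.5)*6.6)
    cv2.polylines(big,[np.int32(pts)],True,(255,0,0),1)
cv2.imwrite('pics/b.png',big)
E
```

```text
top 0.088 258 ((539.7232666015625, -244.02774047851562), (116.03681945800781, 99.34215545654297), 70.4321060180664)
top 0.092 210 ((539.2454833984375, -243.93313598632812), (116.01490020751953, 97.38866424560547), 70.58480072021484)
top 0.095 188 ((539.218505859375, -243.89224243164062), (116.30289459228516, 93.6240463256836), 70.87870025634766)
side 0.088 540 ((539.0423583984375, -246.79147338867188), (121.39321899414062, 96.41334533691406), 69.27765655517578)
side 0.092 377 ((537.7645263671875, -246.32777404785156), (121.42520141601562, 93.08365631103516), 69.98558044433594)
side 0.095 258 ((537.5057983398438, -246.83038330078125), (120.32879638671875, 92.66134643554688), 70.29729461669922)
```

View pics/b.png

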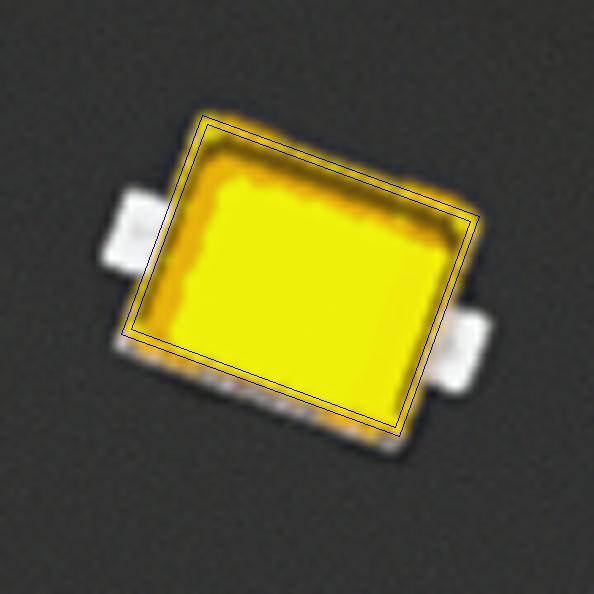

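Side view: the lid is held level, with fingers at zoomed (230,300), gap 31.9 mm. Top view: the overlay at centre (0.540,-0.244), yaw -20°, matches the base rim. Carrying the lid over.

```bash
python3 -m inch '[[[0,0,0],[0,0,-0.045],255],[[0,0,0],[0,0,-0.09],255],[[0,0,6],[-0.008,0.03,-0.102],255],[[0,0,13],[-0.018,0.07,-0.102],255],[[0,0,20],[-0.029,0.114,-0.102],255],[[0,0,27],[-0.04,0.158,-0.102],255],[[0,0,34],[-0.051,0.2,-0.102],255],[[0,0,41],[-0.061,0.235,-0.102],255],[[0,0,44.9],[-0.0668,0.255,-0.102],255],[[0,0,44.9],[-0.0668,0.2593,-0.102],255]]'
python3 -m inch '[[[0,0,0],[0,0,0.002],255],[[0,0,0],[0,0,0.004],255],[[0,0,0],[0,0,0.006],255],[[0,0,0],[0,0,0.008],255],[[0,0,0],[0,0,0.008],255],[[0,0,0],[0,0,0.008],255],[[0,0,0],[0,0,0.008],255],[[0,0,0],[0,0,0.008],255],[[0,0,0],[0,0,0.008],255],[[0,0,0],[0,0,0.008],255]]'
python3 - <<'E'
from mv import *
rel((.540,-.244,.0748),-20)
for n in('side','top'):
    f=grab(n)
    im=f['frame'][100:260,200:360,::-1] if n=='side' else f['frame'][130:290,200:360,::-1]
    cv2.imwrite(f'pics/{n}6z.png',cv2.resize(im,None,fx=3.75,fy=3.75,interpolation=cv2.INTER_CUBIC))
f=load('side');P=cloud(f); H,S,V=cv2.split(cv2.cvtColor(f['frame'],cv2.COLOR_RGB2HSV))
red=((H<8)|(H>172))&(S>150)&(V>60)&(np.hypot(P[...,0]-.54,P[...,1]+.244)<.1)&(P[...,2]>.08)
q=P[red]; print(len(q),np.percentile(q[:,2],[1,5,50,95,99]))
s=q[q[:,2]>np.percentile(q[:,2],99)-.1]; print(cv2.minAreaRect((q[:,:2]*1000).astype(np.float32)))
E
```

```text
t: 15.45
ee_pos: [0.5396, -0.2449, 0.116]
ee_rot: [-3.093, 0.546, 0.002]
wrist_force: [0.7, 0.4, -0.2]
finger_gap: 0.0317
t: 16.7
ee_pos: [0.54, -0.2439, 0.1088]
ee_rot: [-3.094, 0.545, -0.0]
wrist_force: [0.1, -0.0, -0.9]
finger_gap: 0.0317
t 16.7 p [ 0.54   -0.2439  0.1088] heading -19.97 zaxis [ 0. -0. -1.] F [ 0.12 -0.01 -0.91]
  shift mm [ 0.04  0.11 34.05] turn [-0.   -0.    0.03]
1678 [0.12602457 0.12916879 0.14261959 0.22823846 0.30048956]
((538.5922241210938, -246.43865966796875), (132.99755859375, 172.4693603515625), 70.9125747680664)
```

View pics/side6z.png

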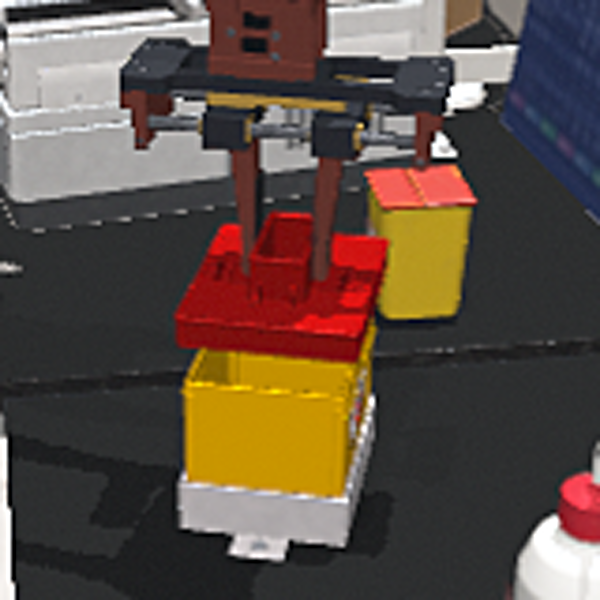

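View pics/top6z.png

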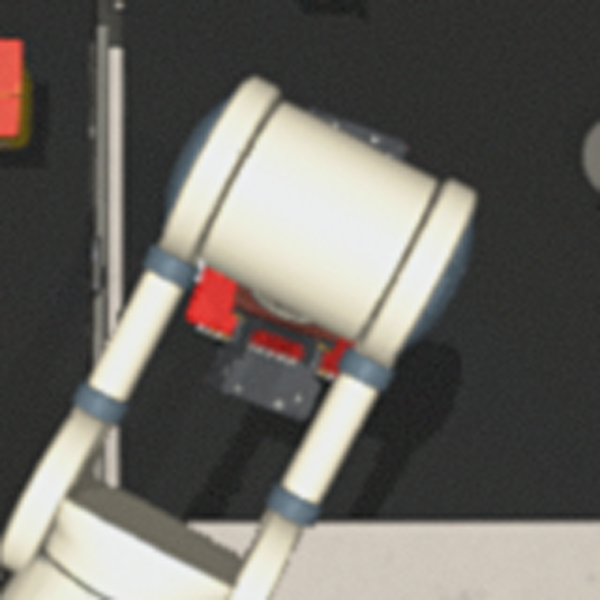

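```bash
cat > relm.py <<'E'
from h import *
def run(yaw=-20,c0=(.54,-.244),zl=(.128,.140),zb=(.045,.092)):
    f=load('side');P=cloud(f); H,S,V=cv2.split(cv2.cvtColor(f['frame'],cv2.COLOR_RGB2HSV))
    a=np.radians(yaw); L=P.copy(); d=P[...,:2]-np.array(c0)
    L[...,0]=d[...,0]*np.cos(a)+d[...,1]*np.sin(a); L[...,1]=-d[...,0]*np.sin(a)+d[...,1]*np.cos(a)
    red=((H<8)|(H>172))&(S>150)&(V>40); yel=(H>15)&(H<35)&(S>130)&(V>50)
    Rm,t=cam(f); o=-Rm.T@t
    for nm,m,z,fy in(('lid',red,zl,-.0635),('base',yel,zb,-.058)):
        k=m&(L[...,2]>z[0])&(L[...,2]<z[1])&(abs(L[...,1]-fy)<.008)&(abs(L[...,0])<.07)
        y=np.median(L[...,1][k&(abs(L[...,0])<.035)])
        A=np.c_[L[...,0][k],np.ones(k.sum())]; sl=np.linalg.lstsq(A,L[...,1][k],rcond=None)[0]
        # row extents -> cast on face plane
        le=[];re=[]
        for v in np.unique(np.nonzero(k)[0]):
            us=np.nonzero(k[v])[0]
            if len(us)<30: continue
            for u,lst in((us[0]-.5,le),(us[-1]+.5,re)):
                s=slopes(f,(u,v))[0]; dd=Rm.T@np.r_[s,1]; n=np.array([-np.sin(a),np.cos(a),0])
                kk=(y-n[:2]@(o[:2]-np.array(c0)))/(n@dd); w=o+dd*kk; lst.append(((w[0]-c0[0])*np.cos(a)+(w[1]-c0[1])*np.sin(a)))
        print(nm,'n',k.sum(),'face y %.2f (off %.2f) slope %.4f'%(y*1e3,(y-fy)*1e3,sl[0]),'x edges %.2f %.2f mid %.2f'%(np.median(le)*1e3,np.median(re)*1e3,500*(np.median(le)+np.median(re))))
if __name__=='__main__': run()
E
python3 relm.py
```

```text
lid n 241 face y -63.80 (off -0.30) slope -0.0012 x edges -45.75 51.88 mid 3.07
base n 808 face y -60.15 (off -2.15) slope 0.0054 x edges -46.64 46.92 mid 0.14
```

```bash
python3 - <<'E'
from h import *
f=load('side');P=cloud(f); H,S,V=cv2.split(cv2.cvtColor(f['frame'],cv2.COLOR_RGB2HSV))
a=np.radians(-20); d=P[...,:2]-np.array((.54,-.244))
X=(d[...,0]*np.cos(a)+d[...,1]*np.sin(a))*1e3; Y=(-d[...,0]*np.sin(a)+d[...,1]*np.cos(a))*1e3; Z=P[...,2]*1e3
red=((H<8)|(H>172))&(S>120)&(V>40); yel=(H>12)&(H<35)&(S>120)&(V>50)
for z in range(35,150,5):
    for nm,m in(('r',red),('y',yel)):
        k=m&(Z>=z)&(Z<z+5)&(Y<-50)&(Y>-75)&(abs(X)<40)
        if k.sum()>8: print(z,nm,k.sum(),'medY %.2f +-%.2f'%(np.median(Y[k]),Y[k].std()/k.sum()**.5))
r0,c0=100,200
for v in range(184,198,2):
    us=np.nonzero(red[v,240:305])[0]+240; print(v,us.min(),us.max(), Z[v,us.min()+1].round(0),Y[v,us.min()+1].round(0),X[v,us.min()].round(1),'|',Y[v,us.max()-1].round(0),X[v,us.max()].round(1),f['frame'][v,us.min()-3:us.min()+3].tolist())
E
```

```text
35 y 78 medY -59.89 +-0.17
40 y 63 medY -59.86 +-0.16
45 y 69 medY -59.95 +-0.16
50 y 75 medY -60.23 +-0.20
55 y 71 medY -59.95 +-0.16
60 y 76 medY -60.27 +-0.17
65 y 69 medY -59.88 +-0.18
70 y 74 medY -60.40 +-0.20
75 y 76 medY -60.51 +-0.18
80 y 73 medY -60.15 +-0.18
85 y 81 medY -60.04 +-0.16
90 y 75 medY -60.21 +-0.15
95 y 74 medY -59.95 +-0.18
120 y 10 medY -63.93 +-0.32
125 r 75 medY -63.64 +-0.17
130 r 78 medY -63.76 +-0.18
135 r 76 medY -63.73 +-0.16
140 r 165 medY -59.49 +-0.39
184 246 299 143.0 -64.0 -119.3 | -24.0 52.4 [[44, 45, 45], [45, 49, 50], [36, 47, 48], [100, 32, 33], [176, 23, 20], [183, 29, 28]]
186 247 297 139.0 -65.0 -50.0 | -52.0 52.5 [[44, 48, 48], [42, 53, 52], [61, 42, 44], [109, 18, 20], [121, 11, 8], [106, 12, 13]]
188 247 297 134.0 -64.0 -50.1 | -59.0 51.7 [[45, 48, 48], [40, 48, 50], [63, 40, 42], [115, 19, 21], [133, 15, 12], [126, 15, 17]]
190 247 296 129.0 -64.0 -50.7 | -61.0 51.9 [[40, 43, 44], [37, 45, 46], [62, 39, 40], [113, 19, 17], [135, 13, 12], [129, 16, 17]]
192 247 295 123.0 -62.0 -106.3 | -65.0 50.8 [[41, 42, 43], [42, 46, 46], [37, 42, 43], [68, 31, 34], [107, 25, 25], [118, 24, 25]]
194 273 295 125.0 -62.0 4.9 | -63.0 50.7 [[148, 70, 9], [144, 61, 13], [139, 55, 10], [125, 42, 16], [127, 45, 10], [128, 39, 14]]
196 293 293 125.0 -64.0 47.1 | -66.0 47.1 [[150, 71, 10], [142, 61, 14], [142, 54, 15], [135, 41, 11], [121, 40, 12], [111, 64, 9]]
```

```bash
python3 - <<'E'
from h import *
f=load('top'); H,S,V=cv2.split(cv2.cvtColor(f['frame'],cv2.COLOR_RGB2HSV))
red=((H<8)|(H>172))&(S>150)&(V>60)
a=np.radians(-20)
def loc(uv,z):
    w=onplane(f,uv,z)[:,:2]-np.array((.54,-.244)); return np.c_[w[:,0]*np.cos(a)+w[:,1]*np.sin(a),-w[:,0]*np.sin(a)+w[:,1]*np.cos(a)]*1e3
print('end +y edge, lid top z .1432, expected y 63.5')
for v in range(200,222):
    us=np.nonzero(red[v,245:275])[0]+245
    if len(us)>2: print(v,us[0],f['frame'][v,us[0]-2:us[0]+2,0].tolist(),loc((us[0]-.5,v),.1432)[0].round(1))
print('-x edge expected -51.5')
for u in list(range(250,266))+list(range(284,294)):
    vs=np.nonzero(red[195:240,u])[0]+195
    if len(vs)>2: print(u,vs[-1],f['frame'][vs[-1]-1:vs[-1]+3,u,0].tolist(),loc((u,vs[-1]+.5),.1432)[0].round(1))
E
```

```text
end +y edge, lid top z .1432, expected y 63.5
203 254 [133, 186, 208, 218] [-18.6  64.8]
204 254 [159, 205, 214, 217] [-20.9  64. ]
205 253 [64, 133, 196, 219] [-24.1  65.4]
206 252 [52, 78, 150, 199] [-27.3  66.9]
207 251 [68, 43, 103, 190] [-30.5  68.4]
208 251 [50, 50, 121, 198] [-32.9  67.5]
209 251 [39, 79, 156, 201] [-35.2  66.6]
210 250 [51, 40, 110, 197] [-38.4  68.1]
211 250 [41, 58, 136, 212] [-40.7  67.2]
212 250 [39, 89, 174, 222] [-43.1  66.4]
213 249 [43, 42, 110, 201] [-46.3  67.8]
214 249 [38, 46, 104, 183] [-48.6  66.9]
215 250 [44, 78, 145, 188] [-50.1  63.7]
216 251 [46, 76, 104, 146] [-51.6  60.5]
217 256 [154, 162, 190, 194] [-49.6  48. ]
218 259 [158, 181, 196, 201] [-49.4  40.1]
219 267 [52, 77, 111, 137] [-44.8  20.6]
220 267 [63, 90, 129, 152] [-47.1  19.7]
221 268 [102, 135, 145, 145] [-48.6  16.5]
-x edge expected -51.5
250 215 [183, 145, 76, 41] [-50.8  62.1]
251 216 [188, 104, 51, 44] [-52.3  58.9]
252 215 [228, 207, 146, 101] [-49.1  57.5]
253 215 [228, 223, 199, 154] [-48.2  55.1]
254 216 [227, 209, 154, 106] [-49.7  51.9]
255 216 [227, 207, 162, 135] [-48.9  49.6]
256 217 [211, 190, 151, 100] [-50.3  46.4]
257 217 [215, 194, 158, 132] [-49.5  44.1]
258 217 [214, 193, 181, 157] [-48.6  41.7]
259 218 [212, 196, 155, 101] [-50.1  38.5]
260 218 [226, 201, 151, 115] [-49.2  36.2]
261 218 [209, 171, 131, 102] [-48.4  33.9]
262 216 [205, 189, 150, 114] [-42.8  33.3]
286 227 [146, 145, 151, 144] [-47.9 -32.2]
287 228 [151, 150, 148, 136] [-49.4 -35.4]
288 228 [154, 156, 164, 152] [-48.5 -37.7]
289 228 [139, 147, 153, 147] [-47.7 -40.1]
290 225 [148, 128, 107, 97] [-39.8 -39.9]
291 223 [154, 143, 110, 89] [-34.3 -40.5]
```

Both views, lid and base seen together, put the lid about 2 mm too far along base +y: 1.85 mm in the side view and about 2.2 mm in the top view. In x the error is about 0.5 mm. I'll correct that and lower until the skirt just passes the rim.

```bash
python3 -m inch '[[[0,0,0],[-0.0005,0.002,0],255],[[0,0,0],[-0.0005,0.002,0.008],255],[[0,0,0],[-0.0005,0.002,0.016],255],[[0,0,0],[-0.0005,0.002,0.02],255],[[0,0,0],[-0.0005,0.002,0.022],255],[[0,0,0],[-0.0005,0.002,0.024],255],[[0,0,0],[-0.0005,0.002,0.026],255],[[0,0,0],[-0.0005,0.002,0.027],255],[[0,0,0],[-0.0005,0.002,0.028],255],[[0,0,0],[-0.0005,0.002,0.028],255]]'
python3 - <<'E'
from mv import *
rel((.540,-.244,.0748),-20); print(arm.get_obs()['wrist_torque'].round(2))
f=grab('side'); im=f['frame'][130:260,220:340,::-1]
cv2.imwrite('pics/side7z.png',cv2.resize(im,None,fx=4.6,fy=4.6,interpolation=cv2.INTER_CUBIC))
from relm import run
run(zl=(.099,.112),zb=(.045,.085))
E
```

```text
t: 18.05
ee_pos: [0.5385, -0.2454, 0.0805]
ee_rot: [-3.094, 0.544, 0.001]
wrist_force: [-2.6, 1.5, -1.2]
finger_gap: 0.0317
t 18.05 p [ 0.5385 -0.2454  0.0805] heading -19.96 zaxis [-8.e-04  4.e-04 -1.e+00] F [-2.61  1.46 -1.18]
  shift mm [ 0.89 -1.82  5.75] turn [-0.    0.05  0.04]
[0.12 0.54 0.13]
lid n 254 face y -66.04 (off -2.54) slope -0.0041 x edges -48.97 51.99 mid 1.51
base n 669 face y -60.29 (off -2.29) slope 0.0001 x edges -46.73 46.90 mid 0.09
```

View pics/side7z.png

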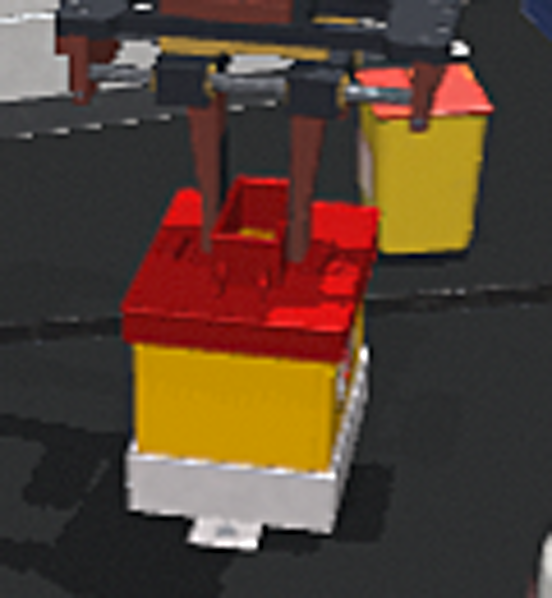

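The skirt is over the rim all round (front edge at zoomed y≈345), with no vertical load. There's a light sideways load, about 3 N towards -x, so I'll ease 0.7 mm to -x and lower onto the lugs.

```bash
python3 -m inch '[[[0,0,0],[-0.0007,0,0],255],[[0,0,0],[-0.0007,0,0.001],255],[[0,0,0],[-0.0007,0,0.002],255],[[0,0,0],[-0.0007,0,0.003],255],[[0,0,0],[-0.0007,0,0.004],255],[[0,0,0],[-0.0007,0,0.0045],255],[[0,0,0],[-0.0007,0,0.005],255],[[0,0,0],[-0.0007,0,0.0055],255],[[0,0,0],[-0.0007,0,0.0055],255],[[0,0,0],[-0.0007,0,0.0055],255]]'
python3 - <<'E'
from mv import *
rel((.540,-.244,.0748),-20)
E
```

```text
t: 19.35
ee_pos: [0.538, -0.2453, 0.0754]
ee_rot: [-3.094, 0.545, 0.001]
wrist_force: [-2.0, 1.4, 2.1]
finger_gap: 0.0319
t 19.35 p [ 0.538  -0.2453  0.0754] heading -19.97 zaxis [-3.e-04  1.e-04 -1.e+00] F [-2.03  1.4   2.06]
  shift mm [ 1.44 -1.87  0.64] turn [-0.    0.02  0.03]
```

Contact with the lugs: Fz went from -1 to +2 N at lid height 90.6 mm. Releasing and lifting off.

```bash
python3 -m inch '[[[0,0,0],[0,0,0],0],[[0,0,0],[0,0,0],0],[[0,0,0],[0,0,0],0],[[0,0,0],[0,0,0],0],[[0,0,0],[0,0,0],0],[[0,0,0],[0,0,0],0],[[0,0,0],[0,0,-0.02],0],[[0,0,0],[0,0,-0.04],0],[[0,0,0],[0,0,-0.06],0],[[0,0,0],[0,0,-0.06],0]]'
python3 - <<'E'
from mv import *
rel((.540,-.244,.12),-20)
f=grab('side'); im=f['frame'][130:260,220:340,::-1]
cv2.imwrite('pics/side8z.png',cv2.resize(im,None,fx=4.6,fy=4.6,interpolation=cv2.INTER_CUBIC))
from relm import run
run(zl=(.093,.107),zb=(.045,.085))
P=cloud(f); H,S,V=cv2.split(cv2.cvtColor(f['frame'],cv2.COLOR_RGB2HSV))
red=((H<8)|(H>172))&(S>150)&(V>40)
a=np.radians(-20); d=P[...,:2]-np.array((.54,-.246))
X=(d[...,0]*np.cos(a)+d[...,1]*np.sin(a)); Y=(-d[...,0]*np.sin(a)+d[...,1]*np.cos(a))
for sx in(-.038,.038):
  for sy in(-.038,0,.038):
    k=red&(abs(X-sx)<.008)&(abs(Y-sy)<.012)&(P[...,2]>.09)&(P[...,2]<.125); print(sx,sy,k.sum(),np.median(P[...,2][k])*1e3)
E
```

```text
t: 20.6
ee_pos: [0.5395, -0.246, 0.1389]
ee_rot: [3.092, -0.544, 0.008]
wrist_force: [0.3, 0.2, 0.4]
finger_gap: 0.0881
t 20.6 p [ 0.5395 -0.246   0.1389] heading -19.97 zaxis [ 0.0049 -0.0026 -1.    ] F [0.27 0.18 0.42]
  shift mm [-0.3  -2.07 18.92] turn [ 0.04 -0.31  0.03]
lid n 270 face y -65.40 (off -1.90) slope 0.0115 x edges -51.39 52.02 mid 0.31
base n 673 face y -60.24 (off -2.24) slope 0.0050 x edges -46.74 46.82 mid 0.04
-0.038 -0.038 42 108.82581809026262
-0.038 0 36 108.8807655515572
-0.038 0.038 35 109.06520388213261
0.038 -0.038 41 108.11015838173601
0.038 0 38 108.055723861867
0.038 0.038 33 107.96322917144504
```

View pics/side8z.png

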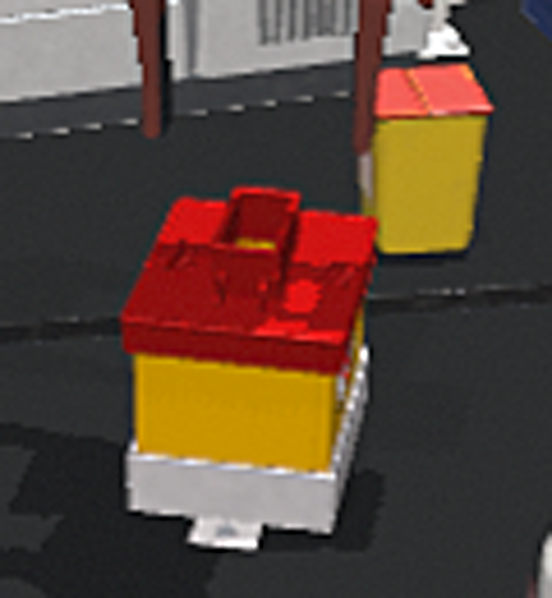

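The lid sits square on its lugs: top face at 108–109 mm, centred within about 0.3 mm by side view. The tips are clear at zoomed (150,130) and (360,150). Next I'll close the fingers and go over the -x thumb mark.

```bash
python3 -m inch '[[[0,0,0],[-0.01,0,0],255],[[0,0,0],[-0.02,0,0],255],[[0,0,0],[-0.03,0,0],255],[[0,0,0],[-0.038,0,0],255],[[0,0,0],[-0.038,0,0],255],[[0,0,0],[-0.038,0,0],255],[[0,0,0],[-0.038,0,0.015],255],[[0,0,0],[-0.038,0,0.035],255],[[0,0,0],[-0.038,0,0.05],255],[[0,0,0],[-0.038,0,0.054],255]]' 20
python3 -m inch '[[[0,0,0],[0,0,0],255],[[0,0,0],[0,0,0],255],[[0,0,0],[0,0,0.0005],255],[[0,0,0],[0,0,0.001],255],[[0,0,0],[0,0,0.0015],255],[[0,0,0],[0,0,0.002],255],[[0,0,0],[0,0,0.0025],255],[[0,0,0],[0,0,0.003],255],[[0,0,0],[0,0,0.0035],255],[[0,0,0],[0,0,0.004],255]]' 20
python3 - <<'E'
from mv import *
rel((.5023,-.2323,.0705),-20)
f=grab('side'); im=f['frame'][130:260,220:340,::-1]
cv2.imwrite('pics/side9z.png',cv2.resize(im,None,fx=4.6,fy=4.6,interpolation=cv2.INTER_CUBIC))
E
```

```text
t: 21.9
ee_pos: [0.5015, -0.2318, 0.0788]
ee_rot: [-3.093, 0.544, 0.005]
wrist_force: [-0.3, -0.4, 0.1]
finger_gap: 0.0004
t: 23.15
ee_pos: [0.5025, -0.2324, 0.0773]
ee_rot: [3.094, -0.545, -0.0]
wrist_force: [0.4, 0.4, 0.2]
finger_gap: 0.0005
t 23.15 p [ 0.5025 -0.2324  0.0773] heading -19.97 zaxis [-0. -0. -1.] F [0.35 0.38 0.15]
  shift mm [-0.18 -0.01  6.79] turn [ 0.   -0.    0.03]
```

View pics/side9z.png

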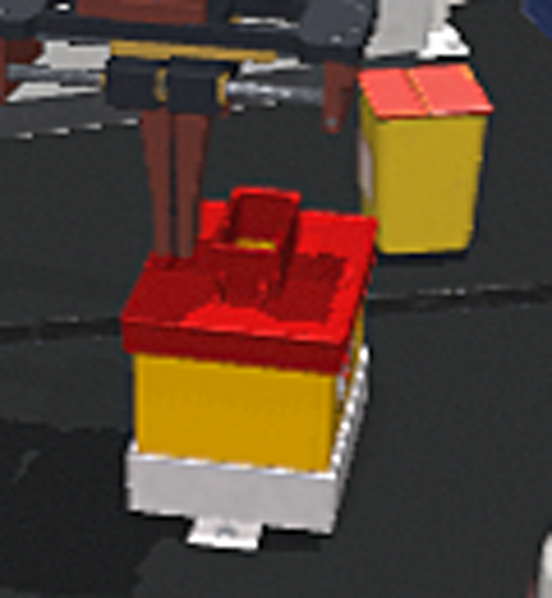

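The closed fingers are at zoomed (175,250), just above the -x edge, not touching. Pressing down gradually.

```bash
python3 -m inch '[[[0,0,0],[0,0,0.001],255],[[0,0,0],[0,0,0.002],255],[[0,0,0],[0,0,0.003],255],[[0,0,0],[0,0,0.0035],255],[[0,0,0],[0,0,0.004],255],[[0,0,0],[0,0,0.0045],255],[[0,0,0],[0,0,0.005],255],[[0,0,0],[0,0,0.0055],255],[[0,0,0],[0,0,0.006],255],[[0,0,0],[0,0,0.0065],255]]'
```

```text
t: 24.45
ee_pos: [0.5024, -0.2324, 0.0713]
ee_rot: [3.094, -0.545, 0.0]
wrist_force: [-2.1, 0.6, 4.7]
finger_gap: 0.0004
```

```bash
python3 -m inch '[[[0,0,0],[0,0,0.0002],255],[[0,0,0],[0,0,0.0004],255],[[0,0,0],[0,0,0.0006],255],[[0,0,0],[0,0,0.0008],255],[[0,0,0],[0,0,0.001],255],[[0,0,0],[0,0,0.0012],255],[[0,0,0],[0,0,0.0014],255],[[0,0,0],[0,0,0.0016],255],[[0,0,0],[0,0,0.0018],255],[[0,0,0],[0,0,0.002],255]]'
```

```text
t: 25.7
ee_pos: [0.5024, -0.2324, 0.0699]
ee_rot: [3.094, -0.545, 0.001]
wrist_force: [-4.1, 2.0, 7.8]
finger_gap: 0.0003
```

```bash
python3 -m inch '[[[0,0,0],[0,0,0.0002],255],[[0,0,0],[0,0,0.0004],255],[[0,0,0],[0,0,0.0006],255],[[0,0,0],[0,0,0.0008],255],[[0,0,0],[0,0,0.001],255],[[0,0,0],[0,0,0.0012],255],[[0,0,0],[0,0,0.0014],255],[[0,0,0],[0,0,0.0016],255],[[0,0,0],[0,0,0.0018],255],[[0,0,0],[0,0,0.002],255]]'
```

```text
t: 26.95
ee_pos: [0.5024, -0.2325, 0.0687]
ee_rot: [3.093, -0.545, 0.001]
wrist_force: [-5.7, 2.3, 11.5]
finger_gap: 0.0005
```

```bash
python3 -m inch '[[[0,0,0],[0,0,0.0002],255],[[0,0,0],[0,0,0.0004],255],[[0,0,0],[0,0,0.0006],255],[[0,0,0],[0,0,0.0008],255],[[0,0,0],[0,0,0.001],255],[[0,0,0],[0,0,0.0011],255],[[0,0,0],[0,0,0.0012],255],[[0,0,0],[0,0,0.0013],255],[[0,0,0],[0,0,0.0014],255],[[0,0,0],[0,0,0.0015],255]]'
```

```text
t: 28.2
ee_pos: [0.5028, -0.2325, 0.0659]
ee_rot: [3.094, -0.545, 0.001]
wrist_force: [-0.7, 0.8, 7.1]
finger_gap: 0.0007
```

```bash
python3 -m inch '[[[0,0,0],[0,0,0.0002],255],[[0,0,0],[0,0,0.0004],255],[[0,0,0],[0,0,0.0006],255],[[0,0,0],[0,0,0.0008],255],[[0,0,0],[0,0,0.001],255],[[0,0,0],[0,0,0.001],255],[[0,0,0],[0,0,0.001],255],[[0,0,0],[0,0,0.001],255],[[0,0,0],[0,0,0.001],255],[[0,0,0],[0,0,0.001],255]]'
```

```text
t: 29.45
ee_pos: [0.5028, -0.2326, 0.0658]
ee_rot: [3.093, -0.545, 0.002]
wrist_force: [-2.7, 0.3, 10.4]
finger_gap: 0.0004
```

The edge hasn't moved on a further 1 mm command (0.0659 to 0.0658) while force rose from 7 to 10 N, so it's on the hard stop. Easing off to look.

```bash
python3 -m inch '[[[0,0,0],[0,0,-0.005],255],[[0,0,0],[0,0,-0.025],255],[[0,0,0],[0,0,-0.045],255],[[0,0,0],[0,0,-0.06],255],[[0,0,0],[0.02,0,-0.06],255],[[0,0,0],[0.04,0,-0.06],255],[[0,0,0],[0.06,0,-0.06],255],[[0,0,0],[0.076,0,-0.06],255],[[0,0,0],[0.076,0,-0.06],255],[[0,0,0],[0.076,0,-0.06],255]]'
cat > hts.py <<'E'
from mv import *
def hts(fn):
    f=grab('side'); im=f['frame'][130:260,220:340,::-1]
    cv2.imwrite('pics/'+fn,cv2.resize(im,None,fx=4.6,fy=4.6,interpolation=cv2.INTER_CUBIC))
    P=cloud(f); H,S,V=cv2.split(cv2.cvtColor(f['frame'],cv2.COLOR_RGB2HSV))
    red=((H<8)|(H>172))&(S>150)&(V>40)
    a=np.radians(-20); d=P[...,:2]-np.array((.54,-.246))
    X=(d[...,0]*np.cos(a)+d[...,1]*np.sin(a)); Y=(-d[...,0]*np.sin(a)+d[...,1]*np.cos(a))
    for sx in(-.038,.038):
      for sy in(-.038,0,.038):
        k=red&(abs(X-sx)<.008)&(abs(Y-sy)<.012)&(P[...,2]>.09)&(P[...,2]<.125); print(sx,sy,k.sum(),(np.median(P[...,2][k])*1e3).round(2))
E
python3 - <<'E'
from hts import *
hts('side10z.png'); rel((.5737,-.2583,.0785),-20)
from relm import run
run(zl=(.09,.1),zb=(.045,.08))
E
```

```text
t: 30.7
ee_pos: [0.5736, -0.2582, 0.1247]
ee_rot: [3.094, -0.545, -0.0]
wrist_force: [0.1, 1.0, 0.3]
finger_gap: 0.0002
-0.038 -0.038 40 103.31
-0.038 0 31 103.47
-0.038 0.038 27 103.53
0.038 -0.038 38 108.65
0.038 0 37 108.99
0.038 0.038 35 108.86
t 30.75 p [ 0.5735 -0.2582  0.1247] heading -19.97 zaxis [ 1.e-04 -1.e-04 -1.e+00] F [ 0.22  0.41 -0.23]
  shift mm [2.000e-01 3.000e-02 4.625e+01] turn [ 0.   -0.01  0.03]
lid n 180 face y -65.84 (off -2.34) slope 0.0052 x edges -47.10 49.13 mid 1.02
base n 578 face y -60.21 (off -2.21) slope 0.0036 x edges -46.79 46.89 mid 0.05
```

View pics/side10z.png

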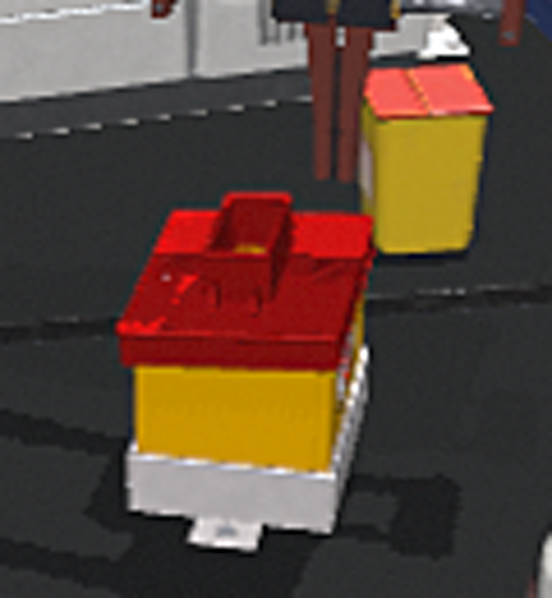

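Edge 1 is home at 103.4 mm and edge 2 is still up at 108.9 mm. The fingers are clear at zoomed (335,175), over the +x side. Now edge 2.

```bash
python3 -m inch '[[[0,0,0],[0,0,0.02],255],[[0,0,0],[0,0,0.035],255],[[0,0,0],[0,0,0.043],255],[[0,0,0],[0,0,0.047],255],[[0,0,0],[0,0,0.049],255],[[0,0,0],[0,0,0.05],255],[[0,0,0],[0,0,0.051],255],[[0,0,0],[0,0,0.052],255],[[0,0,0],[0,0,0.0525],255],[[0,0,0],[0,0,0.053],255]]'
```

```text
t: 32.0
ee_pos: [0.574, -0.2584, 0.0716]
ee_rot: [3.094, -0.545, 0.001]
wrist_force: [-0.2, -0.2, 2.0]
finger_gap: 0.0003
```

```bash
python3 -m inch '[[[0,0,0],[0,0,0.0002],255],[[0,0,0],[0,0,0.0004],255],[[0,0,0],[0,0,0.0006],255],[[0,0,0],[0,0,0.0008],255],[[0,0,0],[0,0,0.001],255],[[0,0,0],[0,0,0.0012],255],[[0,0,0],[0,0,0.0014],255],[[0,0,0],[0,0,0.0016],255],[[0,0,0],[0,0,0.0018],255],[[0,0,0],[0,0,0.002],255]]'
```

```text
t: 33.25
ee_pos: [0.5745, -0.2585, 0.0701]
ee_rot: [3.094, -0.545, 0.003]
wrist_force: [0.7, 0.1, 5.7]
finger_gap: 0.0005
```

```bash
python3 -m inch '[[[0,0,0],[0,0,0.0002],255],[[0,0,0],[0,0,0.0004],255],[[0,0,0],[0,0,0.0006],255],[[0,0,0],[0,0,0.0008],255],[[0,0,0],[0,0,0.001],255],[[0,0,0],[0,0,0.0012],255],[[0,0,0],[0,0,0.0014],255],[[0,0,0],[0,0,0.0016],255],[[0,0,0],[0,0,0.0018],255],[[0,0,0],[0,0,0.002],255]]'
```

```text
t: 34.5
ee_pos: [0.5748, -0.2587, 0.0688]
ee_rot: [3.093, -0.544, 0.005]
wrist_force: [0.3, -1.5, 7.9]
finger_gap: 0.0004
```

```bash
python3 -m inch '[[[0,0,0],[0,0,0.0002],255],[[0,0,0],[0,0,0.0004],255],[[0,0,0],[0,0,0.0006],255],[[0,0,0],[0,0,0.0008],255],[[0,0,0],[0,0,0.001],255],[[0,0,0],[0,0,0.0011],255],[[0,0,0],[0,0,0.0012],255],[[0,0,0],[0,0,0.0013],255],[[0,0,0],[0,0,0.0014],255],[[0,0,0],[0,0,0.0015],255]]'
```

```text
t: 35.75
ee_pos: [0.5751, -0.2588, 0.0673]
ee_rot: [3.093, -0.544, 0.006]
wrist_force: [3.0, -1.7, 5.0]
finger_gap: 0.0002
```

```bash
python3 -m inch '[[[0,0,0],[0,0,0.0002],255],[[0,0,0],[0,0,0.0004],255],[[0,0,0],[0,0,0.0006],255],[[0,0,0],[0,0,0.0008],255],[[0,0,0],[0,0,0.001],255],[[0,0,0],[0,0,0.0011],255],[[0,0,0],[0,0,0.0012],255],[[0,0,0],[0,0,0.0013],255],[[0,0,0],[0,0,0.0014],255],[[0,0,0],[0,0,0.0015],255]]'
```

```text
t: 37.0
ee_pos: [0.5737, -0.2582, 0.065]
ee_rot: [-3.094, 0.545, 0.0]
wrist_force: [-1.5, 0.4, 8.1]
finger_gap: 0.0002
```

```bash
python3 -m inch '[[[0,0,0],[0,0,0.0002],255],[[0,0,0],[0,0,0.0004],255],[[0,0,0],[0,0,0.0006],255],[[0,0,0],[0,0,0.0006],255],[[0,0,0],[0,0,0.0006],255],[[0,0,0],[0,0,0.0006],255],[[0,0,0],[0,0,0.0006],255],[[0,0,0],[0,0,0.0006],255],[[0,0,0],[0,0,0.0006],255],[[0,0,0],[0,0,0.0006],255]]'
python3 -m inch '[[[0,0,0],[0,0,-0.005],255],[[0,0,0],[0,0,-0.025],255],[[0,0,0],[0,0,-0.05],255],[[0,0,0],[0,0,-0.08],255],[[0,0,0],[0,0,-0.11],255],[[0,0,0],[0,0,-0.12],255],[[0,0,0],[0,0,-0.12],255],[[0,0,0],[0,0,-0.12],255],[[0,0,0],[0,0,-0.12],255],[[0,0,0],[0,0,-0.12],255]]'
python3 - <<'E'
from hts import *
hts('side11z.png'); rel((.5737,-.2583,.0785),-20)
from relm import run
run(zl=(.087,.1),zb=(.045,.08))
grab('top','top11.png')
E
```

```text
t: 38.25
ee_pos: [0.5737, -0.2582, 0.065]
ee_rot: [3.094, -0.545, 0.0]
wrist_force: [-4.9, 1.9, 9.3]
finger_gap: 0.0007
t: 39.5
ee_pos: [0.5736, -0.2582, 0.1828]
ee_rot: [-3.094, 0.545, 0.002]
wrist_force: [-0.4, -0.1, -0.3]
finger_gap: 0.0004
-0.038 -0.038 40 102.46
-0.038 0 39 102.33
-0.038 0.038 31 102.49
0.038 -0.038 41 102.47
0.038 0 39 102.41
0.038 0.038 35 102.43
t 39.55 p [ 0.5737 -0.2582  0.1831] heading -19.97 zaxis [-9.e-04  5.e-04 -1.e+00] F [ 0.18  0.87 -0.78]
  shift mm [1.3000e-01 1.0000e-01 1.0456e+02] turn [-0.01  0.06  0.03]
lid n 253 face y -65.80 (off -2.30) slope 0.0070 x edges -50.39 51.25 mid 0.43
base n 586 face y -60.21 (off -2.21) slope 0.0028 x edges -46.79 46.89 mid 0.05
```

View pics/side11z.png

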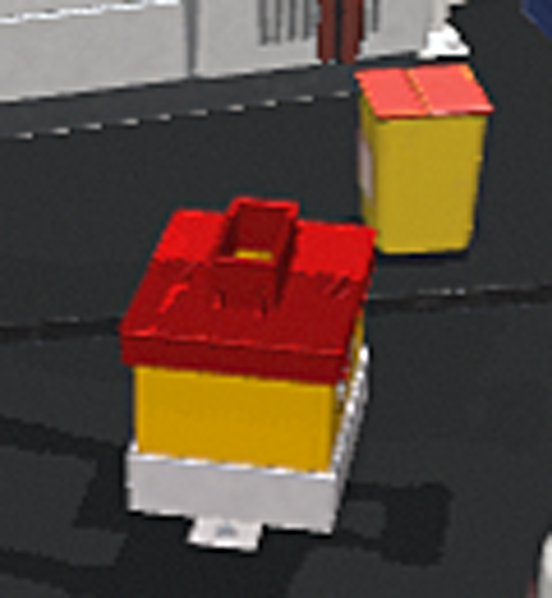

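View pics/top11.png

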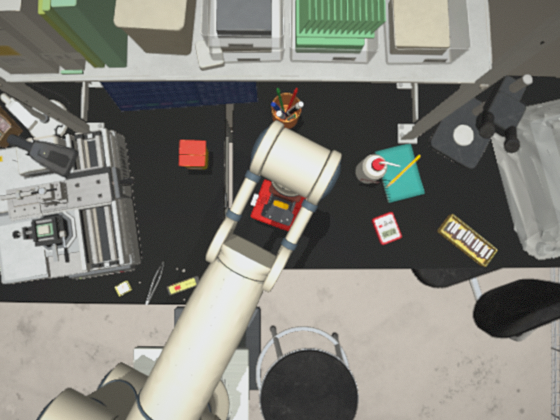

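The side view shows the lid level and home: all six sampled points are within 0.2 mm of each other, at 102.3–102.5 mm. Top view: tub at (193,153), bottle at (372,168) and timer at (387,228), all where they started. The arm is clear, so I'm handing in.

```bash
python3 -c "
from plant import arm
print(arm.sign_off())"
```

```text
the job is handed in; nothing more can be done
None
```

The sharps bin lid is on, and both long edges clicked home, the -x edge first and then the +x edge. I handed the job in after about 40 s of the 64 s.

- **Lid seating:** by side-camera depth, the top face is level at 102.3–102.5 mm at six sampled points, including the four corners; home is 103 mm. The side view puts the lid centre within about 0.5 mm of the base centre.
- **One edge at a time:** between the two presses, the -x edge stood at 103.4 mm and the +x edge at 108.9 mm.
- **Press force:** the highest vertical force I read was 11.5 N on the -x edge and 9.3 N on the +x edge. Force is only reported at the end of each move, so the peaks between readings were not seen.
- **Bystanders:** the old tub, wash bottle and timer look unmoved in the top view, and the arm was raised clear of everything at hand-in.

**Checks that failed or disagreed:**
- **Gripping:** the first two grips closed on nothing above the chute collar. The cameras put the fingertips about 39 mm higher than the arm reports; correcting for that fixed the third try.
- **Alignment:** my first top-camera alignment left the lid about 2 mm too far along base +y. With lid and base seen together, both cameras showed the error, and I corrected it before setting the lid down.

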